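Drift two bolting plates into line and clamp them

ROBOT

A 6-joint arm with a two-finger parallel gripper is mounted at the origin on a cart in front of the work surface, level with it; the furniture and walls round the work are solid. World frame = base frame: x ahead of the robot, y to its left, z up, the work surface at z = 0. Lengths are in m, angles in degrees, forces in N, time in s.
With the tool pointing down it reaches from about 0.25 to 0.725 m from the base axis. Payload 9.7 kg.
Tool frame: the origin (TCP) lies on the centre line of the jaws, within the pads' length; the fingertips stand 19 mm ahead of it and the grasp point (between the pads) is the TCP; z points along the fingers, y is the direction in which the jaws open and shut (so a half turn about z gives the same grasp; the last joint's range is limited). The gripper opens to 85 mm and grips with 20 to 120 N. Pads are 22 mm wide; open, the fingers measure 114 mm over their backs; the gripper's body (76 mm by 85 mm) begins 54 mm behind the grasp point. The pads swing forward as they close: fully open they stand 13 mm farther back than shut.
Start: joints at [70.989, 4.979, 10.078, 95.1, 0, 90], TCP at [0.179, 0.52, 0.25] pointing down, gripper open.
Joint ranges: [-179.16, 179.16], [-48.56, 103.87], [-65.8, 70.77], [-126.05, 130.52], [-82.76, 87.17], [-180, 180]. Speed limits (degrees/s): [127.2, 127.2, 147.25, 180, 180, 180].

INTERFACE

Orientations are given as [roll, pitch, yaw] about the fixed x, y, z axes, in that order (R = Rz(yaw) Ry(pitch) Rx(roll)).
In Python, from workcell import bot, viewer, job gives the robot as it stands.
- The arm moves only by the tool play_rows, never from a script. Its argument "commands" is a list of rows, each an object of numbers: "tx", "ty", "tz": the shift along the tool's x, y, z in cm; "ax", "ay", "az": the turn, a rotation vector about the tool's x, y, z in rad. A call has 1 to 20 rows; each row is the pose to reach, as a shift and turn from the pose commanded when the call began, along the tool's axes at that moment; what a row does not reach only later rows make up. A row lasts 1/10 s, in which the tool goes at most 50 mm and 8.59 degrees, less where a joint would pass 70% of its speed; a pose out of reach is approached as far as the arm can. A call with a gripper value outside its range is refused whole. "grip" is the finger opening in cm, from 0 to 8.54, set as the call begins (left out, the last holds). The fingers move at their own pace and stop on an object; "newtons" is the grip in N (left out, the last holds). Time passes only in rows, so rows that repeat a pose let the fingers close. It gives the time, the measured TCP pose, the force and the opening at its end, in the units of the state.
- bot.get_obs(): the state, without advancing time (a new reading comes with each control period).
- viewer.camera(name): name is "scene" or "top" or "wrist"; returns a dict with "pixels" (480x640x3 uint8, red, green, blue), "depth" (480x640 float32, m along the optical axis (not along the pixel's ray), 0 where there is no reading), "fx", "fy", "cx", "cy" (pixels), "dist" ([k1, k2, p1, p2, k3] as OpenCV has them; the pictures are not rectified), "rvec" (rotation vector, rad) and "tvec" (3), from world to camera coordinates, as OpenCV has them; the wrist camera has in their place "tool_from_camera" (4x4, takes a point from camera to tool coordinates, whose origin is the TCP and whose axes are the flange's). Camera axes: x right, y down, z forward; pixel columns grow to the right and rows downward; lengths in m; the calibration is good to about 2 mm. A picture is of the moment at which its call begins: read the wrist's pose just before it.
- job.job_done(): hands the job in, once; it reports no verdict.
The state is a dict: "time": time; "q": joint angles; "qd": joint speeds; "joint_efforts": joint torques, N m; "ee_pos": TCP position; "tcp_rot": TCP orientation; "wrist_force": force on the tool from outside, world axes, zero at the start; "torque": the same for the moment, N m; "opening": finger opening in m.
Only numpy, scipy, OpenCV 4.12 (cv2) and the standard library are available. Lean on these libraries where they do the work, as an engineer would, in place of code of your own. Each camera call takes 0.05 s, during which the arm holds its last target.

TASK

Take the orange-handled drift pin out of its wooden block and drive it straight down through the holes of the strap and the sloping plate of the green jig until its collar sits fully home on the strap, which pulls the two holes into line; let go of it. With the pin still in, swing the red-knobbed clamping lever clockwise to its stop, then draw the pin out and stand it fully home in its wooden block again, leaving the strap in line, the lever tight and the loose things round about where they are.

Things in the scene. Friction and masses are not known exactly. Their poses are not given: they have to be found in the camera images.
- pin_grip (a point): centre of the orange round handle (18 mm dia, 46 mm long, from 24 mm below to 22 mm above this point) of the loose steel drift pin, 150 g; z runs along the pin up to the handle's end. Grip here. Under the handle is a collar, 28 mm dia, 6 mm thick. It starts upright in the wooden block, collar on the block's top
- pin_seat (a point): point on the drift pin's axis at the underside of its collar, 30 mm below pin_grip; same axes. Below it: 20 mm of parallel shank, 14.4 mm dia, then a taper down to a 5 mm tip; tip 52 mm below this point
- block_hole (a point): centre of the mouth of the 18.5 mm wide through hole in the fixed wooden block (74 x 74 x 60 mm, on the bench), in its top face; z up, x and y along the block's sides
- face: fixed lower plate of the green jig, 104 (x) x 184 (y) x 8 mm. Origin: centre of its 16 mm through hole, on its upper surface. z square to the plate, 28 degrees from vertical; x up the slope; y level, toward the lever end. Its low side is to the robot's right, the lever end near the robot. Spans x +-52, y -47 to +137 mm. Free below the hole. Strap on it from z = 1 to 9 mm
- seat_point (a point): point on the axis of the fixed plate's hole, 9 mm above the plate, level with the strap's upper surface: where the underside of the pin's collar comes when it is home; same axes as face. The plate's high edge is 105 mm above the bench; carry the pin over it
- strap_hole (a point): centre of the 16 mm through hole in the strap, at the strap's upper surface; the strap is a bright steel bar 40 x 136 x 8 mm on top of the plate, bolted at its other end 90 mm away (+y of face)
- strap (a joint): swing of the strap about its bolt, rad: 0 = holes in line, positive = strap hole too far up the slope (90 mm arm, 0.05 rad = 4.5 mm); stiff with friction (about 5.5 N sideways at the hole moves it), stays where left; starts at 0.035 to 0.05
- lever (a joint): clamping lever on the strap's bolt, rad: 0 = loose, grows clockwise as seen from above the plate to the stop at 1.2 = tight; stays where left; about 3.5 N at the knob moves it
- lever_knob (a point): centre of the lever's red upright knob, 16 mm dia, 32 mm tall, axis square to the plate; 39 mm above the plate, 60 mm from the lever's axis, which is at x = 0, y = 90 mm in face. In face (mm): x = -60 cos(a), y = 90 - 60 sin(a), a = 0.55 rad - lever; tightening moves it to +y, away from the pin
- rubbing_stone: loose bystander: red rubbing stone 48 x 75 x 30 mm, origin centre of underside
- filler_pot: loose bystander: white pot with red lid, 72 mm diameter, 82 mm tall, origin centre of underside
- chisel: loose bystander: steel flat chisel 24 x 190 x 17 mm lying along its y, origin centre of underside
Mind the look-alikes: they are no part of the job. Leave any blue look-alike of the part that bears pin_grip alone. Leave any turquoise look-alike of the part that bears block_hole alone.

How it is judged (in metres and radians):
On the way, in this order (a step that is already met when the one before it is completed fails the run):
1. the pin is home in the jig: its collar's underside within 4 mm of seat_point, its axis within 0.1 rad of the face's z, and the strap within 0.024 rad of in line (distance between pin_seat and seat_point below 0.004 m and angle between the z axis of pin_seat and the z axis of face, either way round below 0.1 rad and value of joint strap between -0.024 and 0.024 rad), for 0.2 s.
2. with the pin still home (collar within 6 mm of seat_point) and let go of, the lever is past 1.05 rad (value of joint lever above 1.05 rad and distance between pin_seat and seat_point below 0.006 m and contact force between the fingers and pin below 0.2 N), for 0.1 s.
At the end, for the whole second after the job is handed in: The strap is within 0.024 rad (2.2 mm at the hole) of in line, the lever is past 1.05 rad, and the pin stands upright (within 0.1 rad) and at rest in the wooden block, the underside of its collar within 6 mm of the mouth of the hole (value of joint lever above 1.05 rad and value of joint strap between -0.024 and 0.024 rad and distance between pin_seat and block_hole below 0.006 m and angle between pin_seat's own z axis and vertical below 0.1 rad and linear speed of pin below 0.02 m/s); the robot touches nothing.
It fails at once if a bystander (rubbing stone, filler pot or chisel) moved by more than 30 mm (distance of any of rubbing_stone, filler_pot, chisel from where it was at the start of the episode above 0.03 m).
It also fails if it takes over 69 s, if anything falls off the work surface, if the arm or the gripper's body presses on something with over 40 N, if the wrist force passes 120 N, or if a joint passes its speed limit or range.

## Working session

There is one attempt and no reset: what is moved stays moved. The work goes in short steps, Python scripts to look and compute and a tool call to move; the robot and the scene stay as the last step left them, time stands still between calls to the robot, and variables do not carry over. Pictures are saved under pics/ and viewed, and the job is handed in when it is done.

Besides the shell and the picture viewer there is one more tool, called after ">>>" as a command line: name --argument value ..., lists and objects as JSON in quotes. play_rows: Moves the arm, as the interface text tells. Its arguments: {"type":"object","properties":{"commands":{"type":"array"},"grip":{"type":"number"},"newtons":{"type":"number"}},"required":["commands"]}

```bash
ls; mkdir -p pics; python3 - <<'E'
from workcell import bot, viewer, job
import cv2,pickle
print(bot.get_obs())
for n in ["scene","top","wrist"]:
    c=viewer.camera(n); cv2.imwrite(f"pics/{n}0.png",c["pixels"][:,:,::-1]); pickle.dump(c,open(f"pics/{n}0.pkl","wb"))
    print({k:v for k,v in c.items() if k not in("pixels","depth")})
E
```

```text
pics
{'time': 0.0, 'q': array([7.09896360e+01, 5.01176789e+00, 1.00329919e+01, 9.50979309e+01,
       2.87525067e-04, 9.00001455e+01]), 'qd': array([ 0.05873093, -0.12148983,  0.09397791,  0.05455373, -0.0137771 ,
        0.02189395]), 'joint_efforts': array([ 2.36086606e-03, -5.20382273e+01,  4.64810729e+01,  1.63963909e-02,
       -2.67964765e-05, -1.22708244e-05]), 'ee_pos': array([0.17909019, 0.51981431, 0.24956354]), 'tcp_rot': array([-1.79923293e+02, -2.87329991e-04,  1.60989490e+02]), 'wrist_force': array([-0.05773804, -0.28345938, -0.53633728]), 'torque': array([ 0.01656685, -0.00758846, -0.05688278]), 'opening': 0.08523616194695965}
{'fx': 603.3510404680362, 'fy': 603.3510404680362, 'cx': 321.02840472130754, 'cy': 230.52892414324393, 'dist': array([0.03854927, 0.        , 0.        , 0.        , 0.        ]), 'rvec': array([ 2.2828315 , -0.51493108,  0.22111922]), 'tvec': array([-0.6160374 ,  0.19722732,  1.24598583])}
{'fx': 623.2299388125496, 'fy': 623.2299388125496, 'cx': 323.36700396015635, 'cy': 245.29038565247654, 'dist': array([-0.12202618,  0.        ,  0.        ,  0.        ,  0.        ]), 'rvec': array([ 2.15580725, -2.20423436,  0.10841808]), 'tvec': array([-0.08827653,  0.64174432,  1.5473678 ])}
{'fx': 339.69872815527117, 'fy': 339.69872815527117, 'cx': 314.9217304148821, 'cy': 242.93939249933834, 'dist': array([-0.06024371,  0.        ,  0.        ,  0.        ,  0.        ]), 'tool_from_camera': array([[-2.31562452e-04, -9.57539243e-01, -2.88302868e-01,
         7.36479838e-02],
       [ 9.99999790e-01, -3.96300730e-04,  5.13040676e-04,
        -5.33354105e-04],
       [-6.05511218e-04, -2.88302689e-01,  9.57539134e-01,
        -1.24098325e-01],
       [ 0.00000000e+00,  0.00000000e+00,  0.00000000e+00,
         1.00000000e+00]])}
```

View pics/scene0.png

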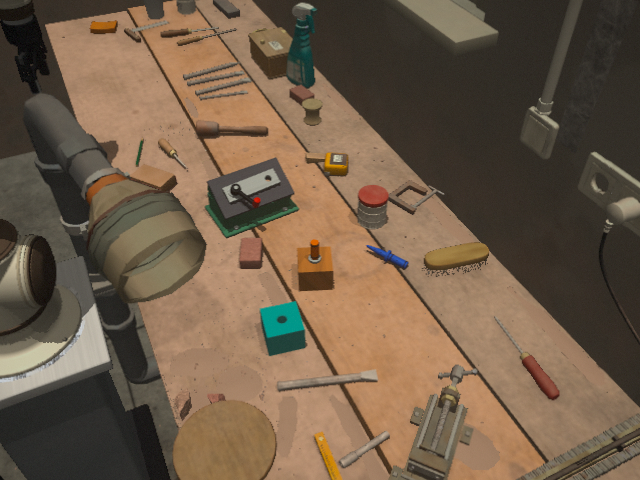

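View pics/top0.png

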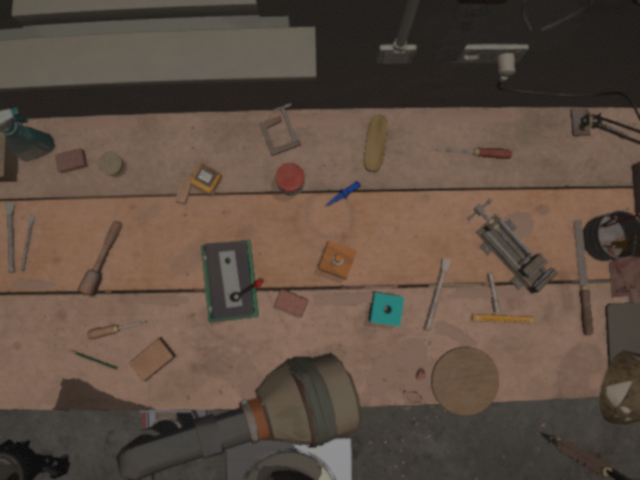

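View pics/wrist0.png

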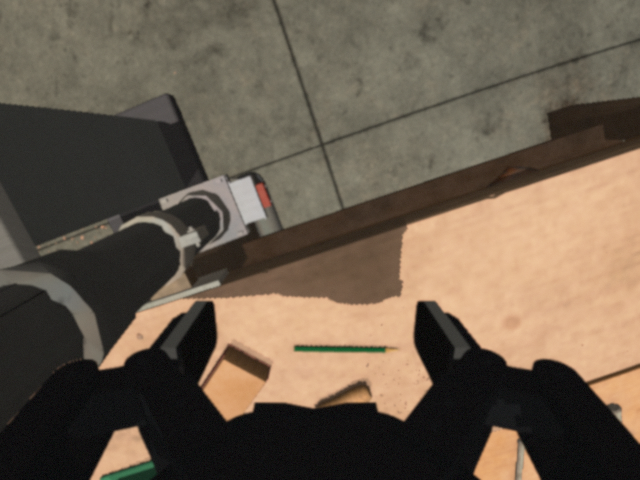

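```bash
cat > h.py <<'E'
import numpy as np,cv2,pickle
from scipy.spatial.transform import Rotation as R
def cam(c,T=None):
    K=np.array([[c["fx"],0,c["cx"]],[0,c["fy"],c["cy"]],[0,0,1]]);
    if T is None:
        Rm=cv2.Rodrigues(c["rvec"])[0]; t=np.array(c["tvec"]); 
        E=np.eye(4);E[:3,:3]=Rm.T;E[:3,3]=-Rm.T@t
    else: E=T@np.array(c["tool_from_camera"])
    return K,c["dist"],E   # E: world from cam
def pose(o):
    T=np.eye(4);T[:3,:3]=R.from_euler("xyz",o["tcp_rot"],degrees=True).as_matrix();T[:3,3]=o["ee_pos"];return T
def rays(c,uv,T=None):
    K,d,E=cam(c,T); p=cv2.undistortPoints(np.array(uv,float).reshape(-1,1,2),K,d)[:,0]
    r=np.c_[p,np.ones(len(p))]@E[:3,:3].T
    return E[:3,3],r
def pts(c,uv,T=None):
    o,r=rays(c,uv,T); uv=np.array(uv,int); return o+r*c["depth"][uv[:,1],uv[:,0]][:,None]
def onz(c,uv,z,T=None):
    o,r=rays(c,uv,T); return o+r*((z-o[2])/r[:,2])[:,None]
def tri(obs):  # obs list of (c,uv,T)
    A=np.zeros((3,3));b=np.zeros(3)
    for c,uv,T in obs:
        o,r=rays(c,[uv],T); r=r[0]/np.linalg.norm(r[0]);P=np.eye(3)-np.outer(r,r);A+=P;b+=P@o
    return np.linalg.solve(A,b)
def proj(c,X,T=None):
    K,d,E=cam(c,T); Ei=np.linalg.inv(E); X=np.atleast_2d(X)
    return cv2.projectPoints(X,cv2.Rodrigues(Ei[:3,:3])[0],Ei[:3,3],K,d)[0][:,0]
def crop(c,x0,y0,x1,y1,f,name):
    im=c["pixels"][y0:y1,x0:x1,::-1]; cv2.imwrite("pics/"+name,cv2.resize(im,None,fx=f,fy=f,interpolation=cv2.INTER_CUBIC))
E
python3 - <<'E'
from h import *
s=pickle.load(open("pics/scene0.pkl","rb"));t=pickle.load(open("pics/top0.pkl","rb"))
crop(s,195,150,355,270,5,"s1.png"); crop(s,195,220,415,370,3.6,"s2.png"); crop(t,190,230,350,330,5,"t1.png")
print(pts(s,[(315,240),(330,258),(302,258),(268,178),(222,210),(285,180),(372,190),(250,243),(330,380)]))
print(pts(t,[(337,262),(290,178),(291,303),(435,300)]))
E
```

```text
[[ 0.60472001 -0.13323657  0.11221326]
 [ 0.63170226 -0.15105423  0.06234236]
 [ 0.5774368  -0.12455144  0.06168511]
 [ 0.6058784   0.14071143  0.08100839]
 [ 0.47107346  0.09451734  0.06508876]
 [ 0.64451353  0.12685185  0.0715516 ]
 [ 0.81220275 -0.00886713  0.08164899]
 [ 0.49989111 -0.00704348  0.0352125 ]
 [ 0.51273877 -0.39557316  0.01481554]]
[[ 0.59294832 -0.13411569  0.08670552]
 [ 0.80392193 -0.0231964   0.08063496]
 [ 0.49592712 -0.0177118   0.0234344 ]
 [ 0.4947034  -0.38473656  0.0110082 ]]
```

View pics/s1.png

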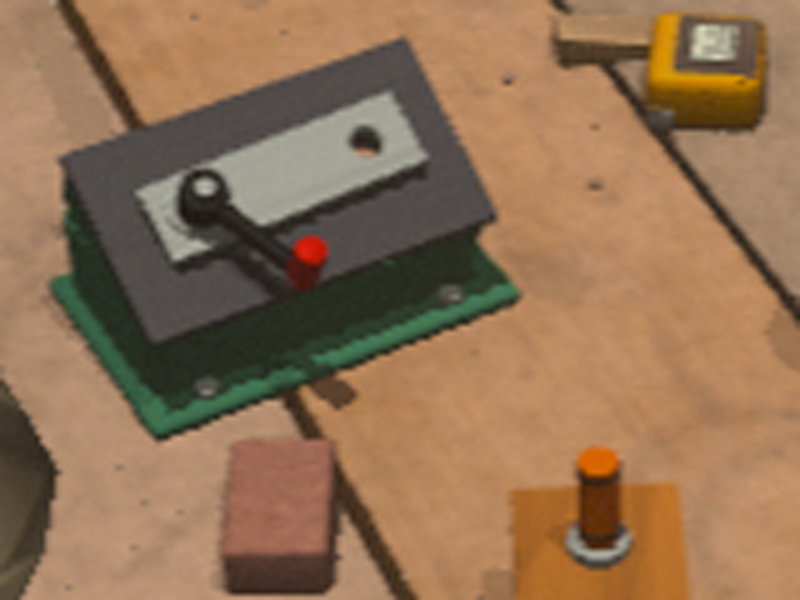

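View pics/s2.png

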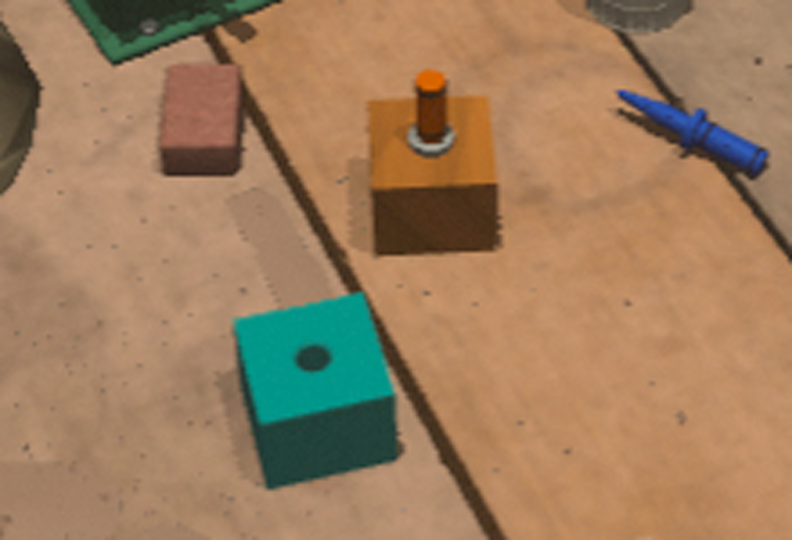

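View pics/t1.png

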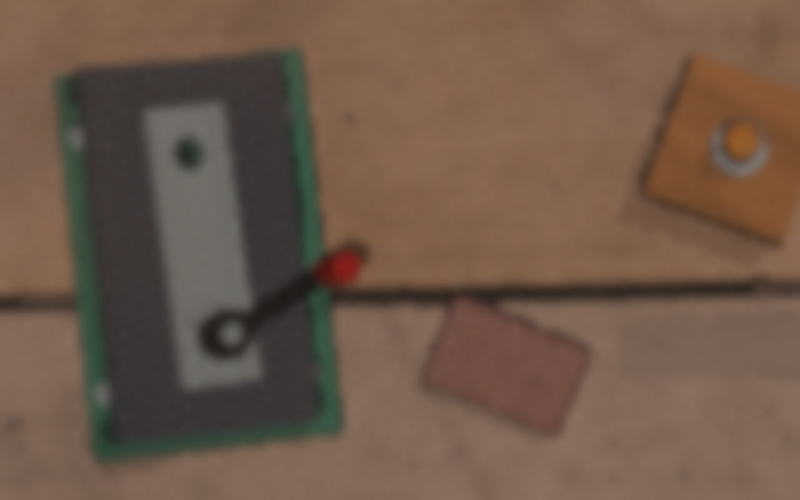

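Candidates: the orange upright pin at scene px (315,248) in the orange-brown wooden block (315,268), against the blue lying look-alike (388,256) and the turquoise block (283,328). The orange pin in the wooden block fits the description, and the crop confirms it.

```bash
python3 - <<'E'
from h import *
s=pickle.load(open("pics/scene0.pkl","rb"));t=pickle.load(open("pics/top0.pkl","rb"))
print("pin top",tri([(s,(314.2,242.0),None),(t,(338.0,257.2),None)]), onz(s,[(314.2,242)],.112),onz(t,[(338,257.2)],.112))
print("strap hole",tri([(s,(195+365/5,150+140/5),None),(t,(190+188/5,230+153/5),None)]))
print("knob top",tri([(s,(195+311/5,150+247/5),None),(t,(190+345/5,230+263/5),None)]))
# plate corners in scene, top crop
for n,a,b in [("tl far-high",(64,160),(0,0)) ]: pass
C={"nearhigh":((64,160),(112,435)),"farhigh":((404,40),(82,72)),"farlow":((495,215),(287,60)),"nearlow":((157,342),(322,425))}
for k,(a,b) in C.items(): print(k,tri([(s,(195+a[0]/5,150+a[1]/5),None),(t,(190+b[0]/5,230+b[1]/5),None)]))
E
```

```text
pin top [ 0.60235939 -0.13582761  0.10972098] [[ 0.60076007 -0.1377538   0.112     ]] [[ 0.60282167 -0.13597872  0.112     ]]
strap hole [0.6023731  0.13176846 0.08858306]
knob top [0.54645906 0.05503286 0.10047362]
nearhigh [0.46552115 0.16929654 0.09622384]
farhigh [0.64260067 0.18062594 0.1025859 ]
farlow [0.64981403 0.08618647 0.05882148]
nearlow [0.47053909 0.07094953 0.0579356 ]
```

```bash
cat >> h.py <<'E'
def Rdown(yaw): return R.from_euler("xyz",[180,0,yaw],degrees=True).as_matrix()
def rel(T,p,Rt):
    d=T[:3,:3].T@(np.array(p)-T[:3,3])*100; a=R.from_matrix(T[:3,:3].T@Rt).as_rotvec()
    print("t(cm)",d.round(3),"a(rad)",a.round(4))
E
python3 - <<'E'
from h import *
from workcell import bot
T=pose(bot.get_obs()); rel(T,[.57,.10,.25],Rdown(100))
E
```

```text
t(cm) [-50.636 -26.961   0.   ] a(rad) [-1.0000e-03  5.0000e-04  1.0645e+00]
```

>>> play_rows --commands '[{"tx": -50.6, "ty": -27, "tz": 0, "az": 1.064}, {"tx": -50.6, "ty": -27, "tz": 0, "az": 1.064}, {"tx": -50.6, "ty": -27, "tz": 0, "az": 1.064}, {"tx": -50.6, "ty": -27, "tz": 0, "az": 1.064}, {"tx": -50.6, "ty": -27, "tz": 0, "az": 1.064}, {"tx": -50.6, "ty": -27, "tz": 0, "az": 1.064}, {"tx": -50.6, "ty": -27, "tz": 0, "az": 1.064}, {"tx": -50.6, "ty": -27, "tz": 0, "az": 1.064}, {"tx": -50.6, "ty": -27, "tz": 0, "az": 1.064}, {"tx": -50.6, "ty": -27, "tz": 0, "az": 1.064}, {"tx": -50.6, "ty": -27, "tz": 0, "az": 1.064}, {"tx": -50.6, "ty": -27, "tz": 0, "az": 1.064}, {"tx": -50.6, "ty": -27, "tz": 0, "az": 1.064}, {"tx": -50.6, "ty": -27, "tz": 0, "az": 1.064}, {"tx": -50.6, "ty": -27, "tz": 0, "az": 1.064}]' --grip 5

```text
invalid input at $.commands[0]: expected keys tx, ty, tz, ax, ay, az
```

```bash
cat > snap.py <<'E'
import sys
from h import *
from workcell import bot,viewer
def snap(n,name="wrist"):
    o=bot.get_obs();c=viewer.camera(name);pickle.dump((c,pose(o)),open(f"pics/{n}.pkl","wb"));cv2.imwrite(f"pics/{n}.png",c["pixels"][:,:,::-1])
    print(o["time"],o["ee_pos"],o["tcp_rot"],o["q"].round(1),o["wrist_force"].round(1));return c,pose(o)
if __name__=="__main__": snap(*sys.argv[1:])
E
python3 snap.py w1
```

```text
0.15 [0.17908888 0.51985261 0.24973064] [-1.79938756e+02 -1.94164467e-03  1.60988568e+02] [71.   5.  10.  95.1  0.  90. ] [ 0.7  0.  -0.1]
```

View pics/w1.png

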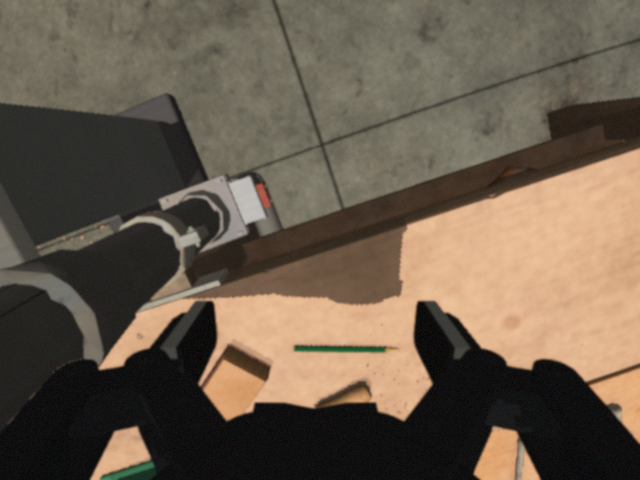

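All keys are required, so I'll resend.

>>> play_rows --commands '[{"tx": -50.6, "ty": -27, "tz": 0, "ax": 0, "ay": 0, "az": 1.064}, {"tx": -50.6, "ty": -27, "tz": 0, "ax": 0, "ay": 0, "az": 1.064}, {"tx": -50.6, "ty": -27, "tz": 0, "ax": 0, "ay": 0, "az": 1.064}, {"tx": -50.6, "ty": -27, "tz": 0, "ax": 0, "ay": 0, "az": 1.064}, {"tx": -50.6, "ty": -27, "tz": 0, "ax": 0, "ay": 0, "az": 1.064}, {"tx": -50.6, "ty": -27, "tz": 0, "ax": 0, "ay": 0, "az": 1.064}, {"tx": -50.6, "ty": -27, "tz": 0, "ax": 0, "ay": 0, "az": 1.064}, {"tx": -50.6, "ty": -27, "tz": 0, "ax": 0, "ay": 0, "az": 1.064}, {"tx": -50.6, "ty": -27, "tz": 0, "ax": 0, "ay": 0, "az": 1.064}, {"tx": -50.6, "ty": -27, "tz": 0, "ax": 0, "ay": 0, "az": 1.064}, {"tx": -50.6, "ty": -27, "tz": 0, "ax": 0, "ay": 0, "az": 1.064}, {"tx": -50.6, "ty": -27, "tz": 0, "ax": 0, "ay": 0, "az": 1.064}, {"tx": -50.6, "ty": -27, "tz": 0, "ax": 0, "ay": 0, "az": 1.064}, {"tx": -50.6, "ty": -27, "tz": 0, "ax": 0, "ay": 0, "az": 1.064}, {"tx": -50.6, "ty": -27, "tz": 0, "ax": 0, "ay": 0, "az": 1.064}, {"tx": -50.6, "ty": -27, "tz": 0, "ax": 0, "ay": 0, "az": 1.064}]' --grip 5

```text
time: 1.8
ee_pos: [0.569, 0.1009, 0.2507]
tcp_rot: [180.0, -0.0, 100.1]
wrist_force: [0.6, 0.9, 0.4]
opening: 0.0505
```

```bash
python3 snap.py w2
```

```text
1.8 [0.5689866  0.10092771 0.2506568 ] [ 1.79975777e+02 -5.98189587e-03  1.00114748e+02] [10.1  8.9 14.4 95.5  0.  89.9] [0.6 0.9 0.4]
```

View pics/w2.png

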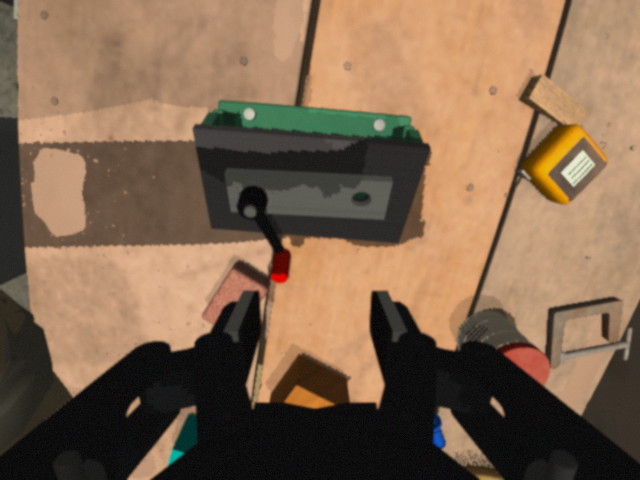

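```bash
python3 - <<'E'
from h import *
c,T=pickle.load(open("pics/w2.pkl","rb")); 
im=c["pixels"]; c["pixels"]=np.clip(im.astype(float)*1.8,0,255).astype(np.uint8)
crop(c,185,95,435,290,3.2,"w2c.png")
E
```

```text
(no output)
```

View pics/w2c.png

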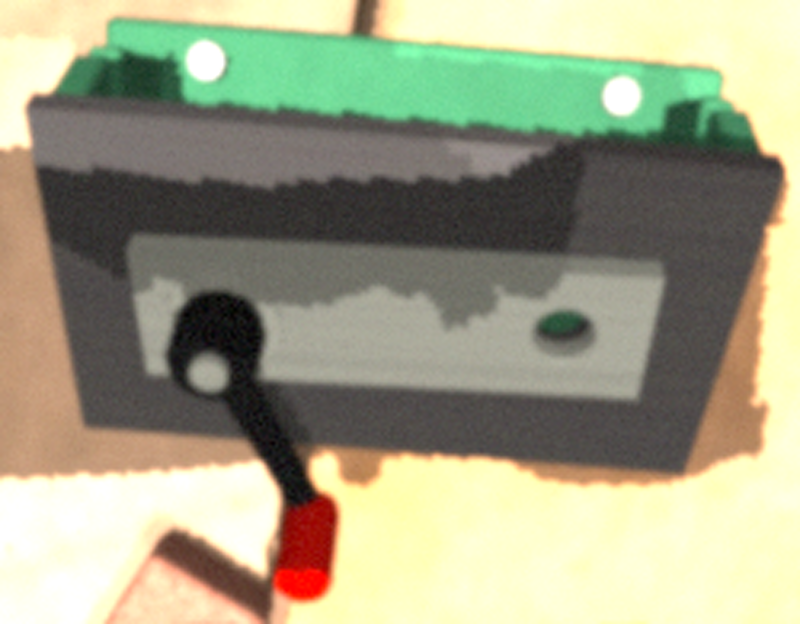

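```bash
cat > fit.py <<'E'
from h import *
from scipy.optimize import least_squares
s=pickle.load(open("pics/scene0.pkl","rb"));t=pickle.load(open("pics/top0.pkl","rb"))
w,Tw=pickle.load(open("pics/w2.pkl","rb"))
def FR(yaw,tilt=28):
    # x up-slope: horizontal dir (yaw), y level, z
    h=np.array([np.cos(yaw),np.sin(yaw),0]);a=np.radians(tilt);x=np.cos(a)*h+np.array([0,0,np.sin(a)])
    z=-np.sin(a)*h+np.array([0,0,np.cos(a)]);return np.c_[x,np.cross(z,x),z]
P={"nh":(52,137,0),"fh":(52,-47,0),"fl":(-52,-47,0),"nl":(-52,137,0)}
W={"nh":(34,105),"fh":(780,170),"fl":(685,471),"nl":(85,427)}
S={"nh":(64,160),"fh":(404,40),"fl":(495,215),"nl":(157,342)}
Tt={"nh":(112,435),"fh":(82,72),"fl":(302,60),"nl":(322,425)}
def strap(a):
    # strap local: pivot (0,90); hole rel (0,-90); rotation so that hole goes +x by 90*sin a
    c,s_=np.cos(a),np.sin(a); f=lambda X,Y,Z:(X*c-Y*s_,90+X*s_+Y*c,Z)
    return f
def sp(a):
    f=strap(a); L=23
    return {"hole":f(0,-90,9),"snh":f(20,23,9),"sfh":f(20,-113,9),"sfl":f(-20,-113,9),"snl":f(-20,23,9)}
W2={"hole":(565,333),"snh":(130,237),"sfh":(664,275),"sfl":(640,398),"snl":(148,376)}
S2={"hole":(365,140),"snh":(135,190),"sfh":(390,92),"sfl":(430,158),"snl":(176,264)}
def px(cn,uv):
    uv=np.array(uv,float)
    return (uv+.5)/3.2-.5+[185,95] if cn=="w" else ((uv+.5)/5-.5+[195,150] if cn=="s" else (uv+.5)/5-.5+[190,230])
def res(v,full=False,use="wst"):
    o=v[:3];Rm=FR(v[3]);m={**P,**sp(v[4])};r=[];out=[]
    for cn,cam_,TT,obs,wt in [("w",w,Tw,{**W,**W2},1.),("s",s,None,{**S,**S2},.8),("t",t,None,Tt,.5)]:
        if cn not in use: continue
        for k,uv in obs.items():
            q=proj(cam_,o+Rm@np.array(m[k])/1000,TT)[0]-px(cn,uv); r+=list(q*wt); out.append((cn,k,q.round(2)))
    if "z" not in use: r.append((o[2]-.0806)*1000)
    return out if full else np.array(r)
for use in ("wst","w","s","wz","wsz"):
    q=least_squares(res,[.6,.13,.08,np.radians(93),.04],loss="soft_l1",kwargs=dict(use=use)); v=q.x
    print(use,v[:3].round(4),np.degrees(v[3]).round(2),v[4].round(4),q.cost)
    if use=="wst":
        for e in res(v,True,use): print(e)
# depth plane
uu,vv=np.meshgrid(np.arange(225,300),np.arange(218,238))
E
python3 fit.py
```

```text
wst [0.6027 0.1343 0.0787] 95.42 0.0395 13.14517775386889
('w', 'nh', array([-1.99,  0.22]))
('w', 'fh', array([ 2.  , -0.06]))
('w', 'fl', array([-0.42,  0.54]))
('w', 'nl', array([ 0.35, -0.37]))
('w', 'hole', array([-0.14,  0.39]))
('w', 'snh', array([-0.15,  4.01]))
('w', 'sfh', array([0.32, 0.28]))
('w', 'sfl', array([-0.73, -0.63]))
('w', 'snl', array([ 0.86, -1.27]))
('s', 'nh', array([-0.82, -0.96]))
('s', 'fh', array([ 0.24, -0.83]))
('s', 'fl', array([ 0.62, -0.24]))
('s', 'nl', array([-1.02,  0.38]))
('s', 'hole', array([0.17, 0.12]))
('s', 'snh', array([0.2, 0. ]))
('s', 'sfh', array([-0.43, -0.41]))
('s', 'sfl', array([-0.69,  0.01]))
('s', 'snl', array([-0.26, -0.55]))
('t', 'nh', array([0.77, 2.22]))
('t', 'fh', array([-1.06, -1.16]))
('t', 'fl', array([-5.09, -1.19]))
('t', 'nl', array([-1.12, -0.54]))
w [0.6027 0.1345 0.0796] 95.44 0.0388 8.341907778267082
s [0.6022 0.1315 0.0805] 95.96 0.0363 1.2975451534149398
wz [0.6027 0.1344 0.0782] 95.42 0.0387 7.408187549391384
wsz [0.6028 0.1344 0.0779] 95.44 0.0388 8.74056442035997
```

```bash
python3 - <<'E'
from h import *
from workcell import bot
T=pose(bot.get_obs()); rel(T,[.602,-.1365,.21],Rdown(77))
E
```

```text
t(cm) [-23.948  -0.928   4.067] a(rad) [ 5.000e-04 -2.000e-04  4.034e-01]
```

>>> play_rows --commands '[{"tx": -23.95, "ty": -0.93, "tz": 4.1, "ax": 0, "ay": 0, "az": 0.403}, {"tx": -23.95, "ty": -0.93, "tz": 4.1, "ax": 0, "ay": 0, "az": 0.403}, {"tx": -23.95, "ty": -0.93, "tz": 4.1, "ax": 0, "ay": 0, "az": 0.403}, {"tx": -23.95, "ty": -0.93, "tz": 4.1, "ax": 0, "ay": 0, "az": 0.403}, {"tx": -23.95, "ty": -0.93, "tz": 4.1, "ax": 0, "ay": 0, "az": 0.403}, {"tx": -23.95, "ty": -0.93, "tz": 4.1, "ax": 0, "ay": 0, "az": 0.403}, {"tx": -23.95, "ty": -0.93, "tz": 4.1, "ax": 0, "ay": 0, "az": 0.403}, {"tx": -23.95, "ty": -0.93, "tz": 4.1, "ax": 0, "ay": 0, "az": 0.403}]'

```text
time: 2.65
ee_pos: [0.6022, -0.1363, 0.2098]
tcp_rot: [180.0, -0.0, 77.0]
wrist_force: [-0.1, 0.6, 0.3]
opening: 0.05
```

```bash
python3 snap.py w3
```

```text
2.65 [ 0.60216124 -0.13634583  0.20978171] [ 1.79972452e+02 -1.43583630e-02  7.70068152e+01] [-12.8  13.7  15.5  91.7   0.   90.2] [-0.1  0.6  0.3]
```

View pics/w3.png

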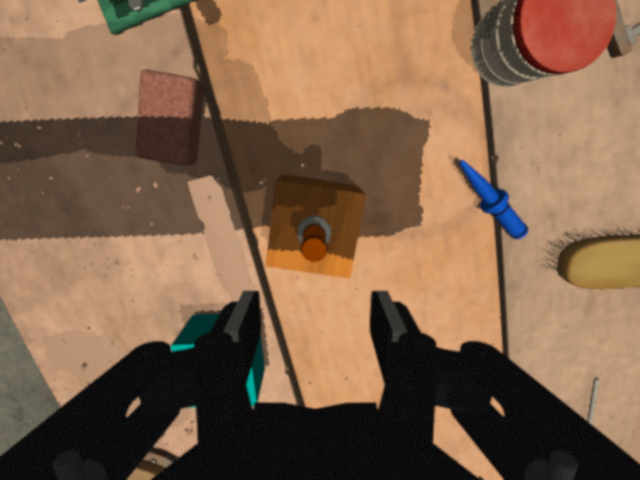

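```bash
python3 - <<'E'
from h import *
c,T=pickle.load(open("pics/w3.pkl","rb")); crop(c,260,165,370,285,6,"w3c.png")
print(onz(c,[(314,248)],.112,T), proj(c,[T[0,3],T[1,3],.112],T))
E
```

```text
[[ 0.60189155 -0.13355738  0.112     ]] [[315.29866309 251.68580082]]
```

View pics/w3c.png

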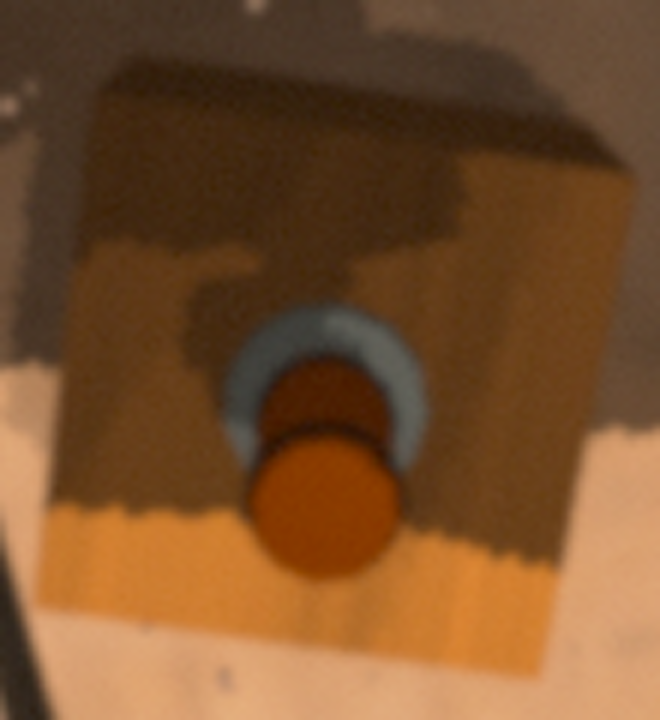

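>>> play_rows --commands '[{"tx": 0.08, "ty": 0, "tz": 4, "ax": 0, "ay": 0, "az": 0}, {"tx": 0.08, "ty": 0, "tz": 7.5, "ax": 0, "ay": 0, "az": 0}, {"tx": 0.08, "ty": 0, "tz": 10, "ax": 0, "ay": 0, "az": 0}, {"tx": 0.08, "ty": 0, "tz": 11.5, "ax": 0, "ay": 0, "az": 0}, {"tx": 0.08, "ty": 0, "tz": 12, "ax": 0, "ay": 0, "az": 0}, {"tx": 0.08, "ty": 0, "tz": 12, "ax": 0, "ay": 0, "az": 0}, {"tx": 0.08, "ty": 0, "tz": 12, "ax": 0, "ay": 0, "az": 0}]'

```text
time: 3.4
ee_pos: [0.6031, -0.1367, 0.0909]
tcp_rot: [179.9, 0.0, 77.0]
wrist_force: [-0.2, 0.7, 0.6]
opening: 0.0501
```

>>> play_rows --commands '[{"tx": 0, "ty": 0, "tz": 0, "ax": 0, "ay": 0, "az": 0}, {"tx": 0, "ty": 0, "tz": 0, "ax": 0, "ay": 0, "az": 0}, {"tx": 0, "ty": 0, "tz": 0, "ax": 0, "ay": 0, "az": 0}, {"tx": 0, "ty": 0, "tz": 0, "ax": 0, "ay": 0, "az": 0}, {"tx": 0, "ty": 0, "tz": 0, "ax": 0, "ay": 0, "az": 0}, {"tx": 0, "ty": 0, "tz": 0, "ax": 0, "ay": 0, "az": 0}]' --grip 0.5 --newtons 60

```text
time: 4.0
ee_pos: [0.6027, -0.1369, 0.0903]
tcp_rot: [179.9, -0.0, 76.9]
wrist_force: [-1.1, 1.1, 6.7]
opening: 0.0164
```

```bash
python3 snap.py w4
```

```text
4.0 [ 0.60269611 -0.13691304  0.09032769] [ 1.79917875e+02 -3.32958497e-03  7.69298067e+01] [-12.8  14.    2.6  78.5   0.   90.3] [-1.1  1.1  6.7]
```

View pics/w4.png

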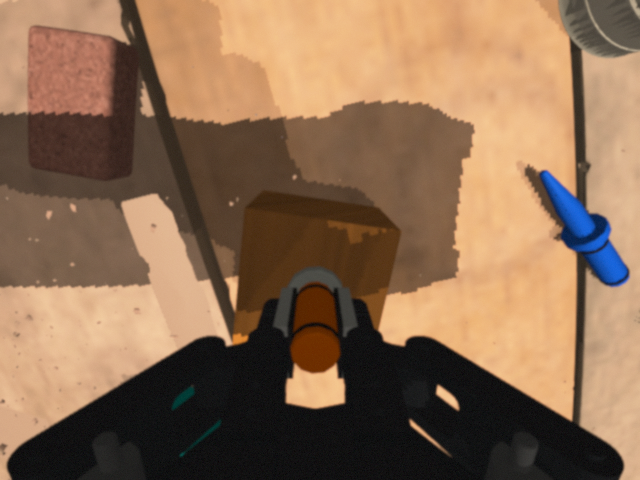

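```bash
cat > pinview.py <<'E'
from h import *
import sys
c,T=pickle.load(open(f"pics/{sys.argv[1]}.pkl","rb"))
tp=lambda x,y,z:(T@np.array([x,y,z,1]))[:3]
for n,p in [("top",(0,0,-.022)),("top+x2",(.002,0,-.022)),("collar",(0,0,.024)),("tip",(0,0,.082))]: print(n,proj(c,tp(*p),T).round(1))
crop(c,240,250,390,400,5,sys.argv[1]+"c.png")
E
python3 pinview.py w4
```

```text
top [[316.1 357.7]]
top+x2 [[316.1 352.8]]
collar [[315.7 299.5]]
tip [[315.4 259.3]]
```

View pics/w4c.png

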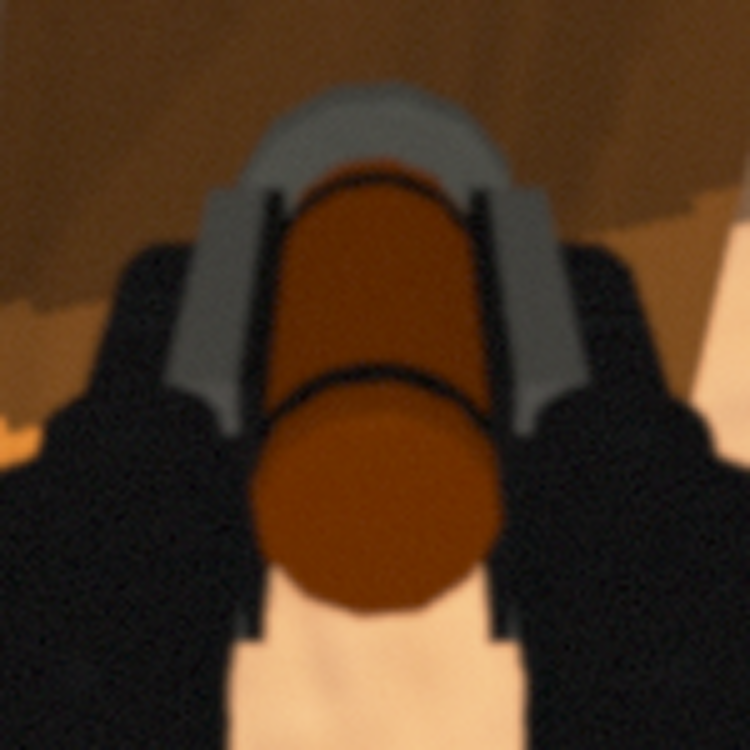

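>>> play_rows --commands '[{"tx": 0, "ty": 0, "tz": -2, "ax": 0, "ay": 0, "az": 0}, {"tx": 0, "ty": 0, "tz": -5, "ax": 0, "ay": 0, "az": 0}, {"tx": 0, "ty": 0, "tz": -9, "ax": 0, "ay": 0, "az": 0}, {"tx": 0, "ty": 0, "tz": -13, "ax": 0, "ay": 0, "az": 0}, {"tx": 0, "ty": 0, "tz": -16, "ax": 0, "ay": 0, "az": 0}, {"tx": 0, "ty": 0, "tz": -16, "ax": 0, "ay": 0, "az": 0}]'

```text
time: 4.65
ee_pos: [0.6034, -0.1371, 0.2541]
tcp_rot: [179.6, 0.0, 76.9]
wrist_force: [-0.7, 0.3, -1.7]
opening: 0.0167
```

```bash
cat > jig.py <<'E'
from h import *
from workcell import bot
import sys
def FR(yaw,tilt=28):
    yaw=np.radians(yaw);h=np.array([np.cos(yaw),np.sin(yaw),0]);a=np.radians(tilt);x=np.cos(a)*h+np.array([0,0,np.sin(a)])
    z=-np.sin(a)*h+np.array([0,0,np.cos(a)]);return np.c_[x,np.cross(z,x),z]
O=np.array([.6027,.1335,.0795]);F=FR(95.5)
TR=F@np.diag([1,-1,-1])
def go(fx,fy,fz): # tcp at face coords mm
    rel(pose(bot.get_obs()),O+F@np.array([fx,fy,fz])/1000,TR)
if __name__=="__main__": go(*map(float,sys.argv[1:4]))
E
python3 jig.py -2 0 121;  python3 jig.py -2 0 181
```

```text
t(cm) [20.791 -4.367  6.837] a(rad) [ 0.0857  0.4855 -0.316 ]
t(cm) [18.12  -3.435  1.546] a(rad) [ 0.0857  0.4855 -0.316 ]
```

>>> play_rows --commands '[{"tx": 5, "ty": -1, "tz": 0, "ax": 0.02, "ay": 0.12, "az": -0.08}, {"tx": 9, "ty": -2, "tz": 0, "ax": 0.04, "ay": 0.24, "az": -0.16}, {"tx": 14, "ty": -3, "tz": 0.5, "ax": 0.06, "ay": 0.36, "az": -0.24}, {"tx": 18.1, "ty": -3.4, "tz": 1.5, "ax": 0.0857, "ay": 0.4855, "az": -0.316}, {"tx": 18.1, "ty": -3.4, "tz": 1.5, "ax": 0.0857, "ay": 0.4855, "az": -0.316}, {"tx": 18.1, "ty": -3.4, "tz": 1.5, "ax": 0.0857, "ay": 0.4855, "az": -0.316}, {"tx": 20.8, "ty": -4.4, "tz": 6.8, "ax": 0.0857, "ay": 0.4855, "az": -0.316}, {"tx": 20.8, "ty": -4.4, "tz": 6.8, "ax": 0.0857, "ay": 0.4855, "az": -0.316}, {"tx": 20.8, "ty": -4.4, "tz": 6.8, "ax": 0.0857, "ay": 0.4855, "az": -0.316}, {"tx": 20.8, "ty": -4.4, "tz": 6.8, "ax": 0.0857, "ay": 0.4855, "az": -0.316}]'

```text
time: 5.65
ee_pos: [0.6069, 0.075, 0.183]
tcp_rot: [-179.7, -28.1, 95.3]
wrist_force: [0.5, 0.2, -1.8]
opening: 0.0165
```

```bash
python3 snap.py w5;python3 snap.py s5 scene; python3 -c "
from h import *
c,T=pickle.load(open('pics/w5.pkl','rb'));crop(c,220,100,420,250,4,'w5c.png')
c,T=pickle.load(open('pics/s5.pkl','rb'));crop(c,195,120,355,240,5,'s5c.png')"
```

```text
5.65 [0.60689598 0.07504979 0.18303877] [-179.71330189  -28.07260787   95.34052334] [-4.6 16.  11.7 91.3 27.6 78.7] [ 0.5  0.2 -1.8]
5.7 [0.60726252 0.07495164 0.18345363] [-179.77656577  -28.07211322   95.35860311] [-4.6 16.  11.8 91.3 27.6 78.7] [-0.1 -0.2 -1.1]
```

View pics/w5.png

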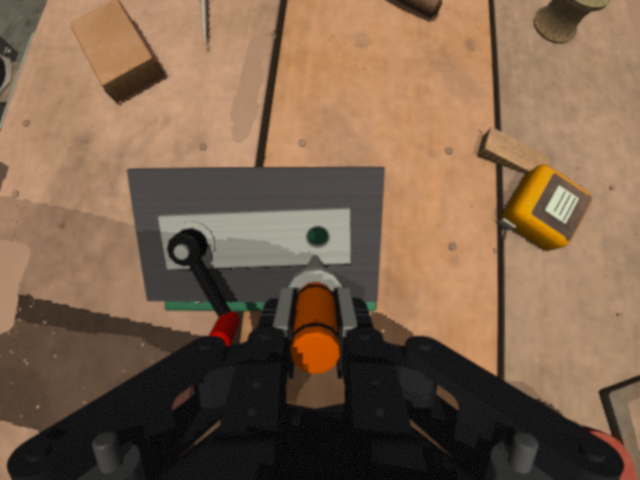

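View pics/w5c.png

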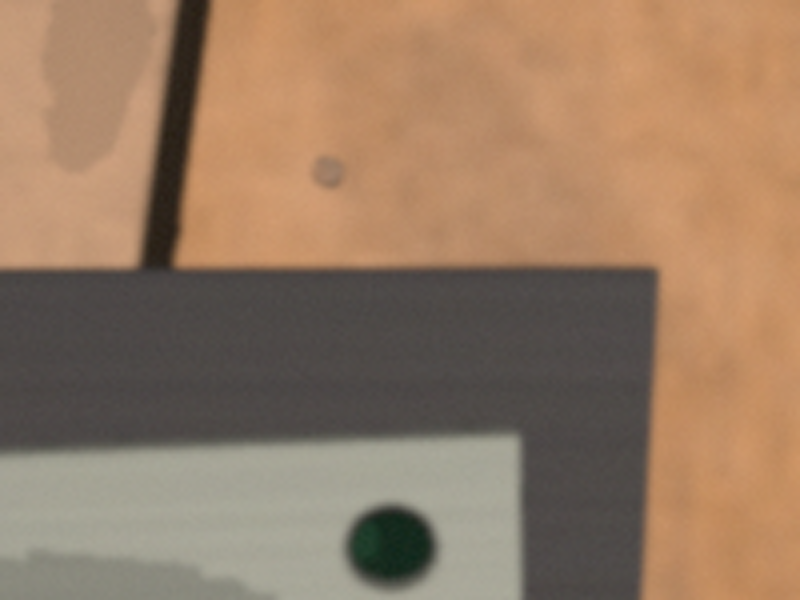

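View pics/s5c.png

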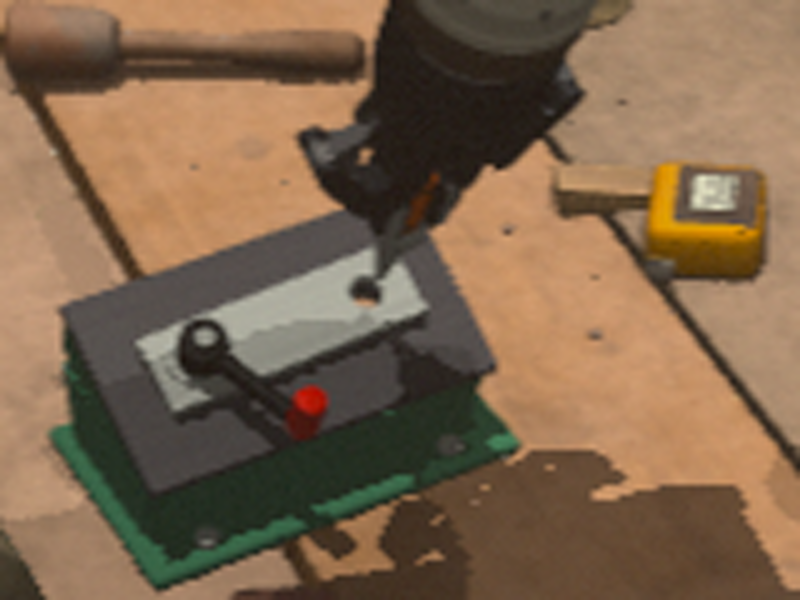

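```bash
python3 -c "
from h import *
c,T=pickle.load(open('pics/w5.pkl','rb'));crop(c,120,155,390,315,2.95,'w5p.png');crop(c,265,215,375,385,3.5,'w5q.png')"
```

```text
(no output)
```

View pics/w5p.png

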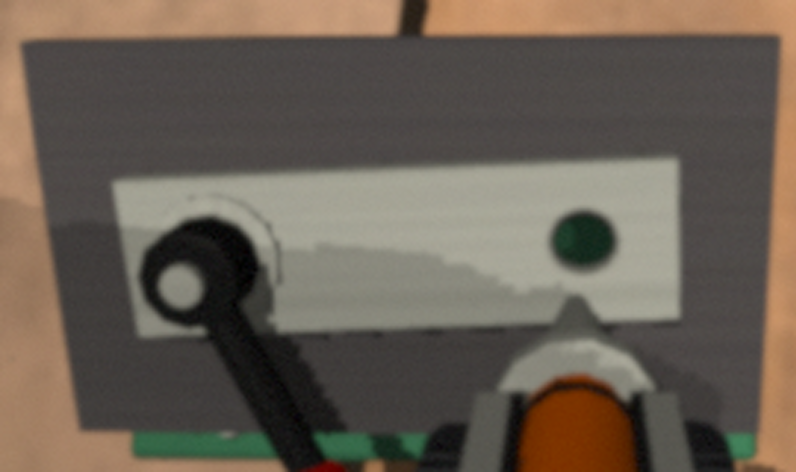

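View pics/w5q.png

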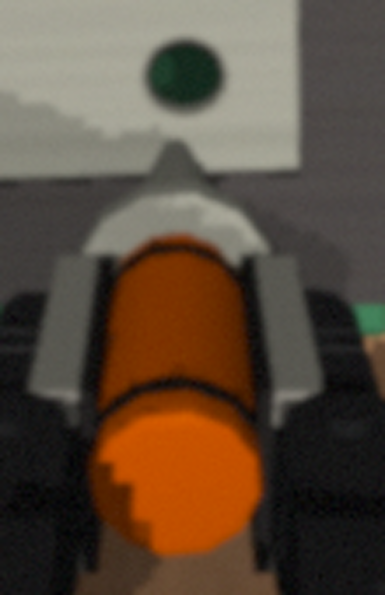

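```bash
cat > fit5.py <<'E'
from h import *
from scipy.optimize import least_squares
c,T=pickle.load(open("pics/w5.pkl","rb")); I=np.eye(4)  # work in tool frame
def px(uv): return (np.array(uv,float)+.5)/2.95-.5+[120,155]
P={"nh":(52,137,0),"fh":(52,-47,0),"fl":(-52,-47,0),"nl":(-52,137,0)}
W={"nh":(24,43),"fh":(779,38),"fl":(757,434),"nl":(80,430),"hole":(584,239),"snh":(113,180),"sfh":(679,157),"sfl":(680,320),"snl":(139,338)}
def sp(a):
    c_,s_=np.cos(a),np.sin(a); f=lambda X,Y,Z:(X*c_-Y*s_,90+X*s_+Y*c_,Z)
    return {"hole":f(0,-90,9),"snh":f(20,23,9),"sfh":f(20,-113,9),"sfl":f(-20,-113,9),"snl":f(-20,23,9)}
def res(v,full=0):
    m={**P,**sp(v[6])};Rm=R.from_rotvec(v[3:6]).as_matrix()@np.diag([1,-1,-1]);K=list(W)
    X=np.array([v[:3]+Rm@np.array(m[k])/1000 for k in K]); q=proj(c,X,I)-np.array([px(W[k]) for k in K])
    return list(zip(K,q.round(2))) if full else q.ravel()
q=least_squares(res,[.0,0,.12,0,0,0,.04],x_scale=[.01]*3+[.1]*4,loss="soft_l1"); v=q.x
print("plate origin in tool(mm)",(v[:3]*1000).round(2),"rot deg",np.degrees(v[3:6]).round(2),"strap",v[6].round(4));print(res(v,1))
A=T[:3,:3]@v[:3]+T[:3,3];print("world origin",A.round(4)); Rf=T[:3,:3]@R.from_rotvec(v[3:6]).as_matrix()@np.diag([1,-1,-1]); print(Rf.round(4), "tilt",np.degrees(np.arccos(Rf[2,2])), "yaw",np.degrees(np.arctan2(Rf[1,0],Rf[0,0])))
# pin
pq=lambda uv:(np.array(uv,float)+.5)/3.5-.5+[265,215]
for x in (0,.002,.004):
  print(x,"top",((proj(c,[x,0,-.022],I)[0]+.5-[265,215])*3.5).round(1),"tipfar",((proj(c,[x+.0025,0,.082],I)[0]+.5-[265,215])*3.5).round(1),"topfront",((proj(c,[x-.009,0,-.022],I)[0]+.5-[265,215])*3.5).round(1),"collar far",((proj(c,[[x+.014,0,.024],[x+.014,0,.03]],I)+.5-[265,215])*3.5).round(1))
E
python3 fit5.py
```

```text
plate origin in tool(mm) [  3.61   1.57 119.51] rot deg [-0.13 -0.76 -0.01] strap 0.0401
[('nh', array([-0.37, -0.49])), ('fh', array([ 0.32, -0.02])), ('fl', array([0.49, 0.12])), ('nl', array([-0.24,  0.54])), ('hole', array([-0.15,  1.15])), ('snh', array([0.52, 0.28])), ('sfh', array([-0.68,  0.17])), ('sfl', array([-0.33, -1.17])), ('snl', array([ 0.47, -0.67]))]
world origin [0.6023 0.1343 0.0793]
[[-0.083  -0.9955  0.0454]
 [ 0.8846 -0.0945 -0.4567]
 [ 0.4589  0.0023  0.8885]] tilt 27.317180644780443 yaw 95.35724376200551
0 top [181.4 504. ] tipfar [178.6 145.7] topfront [181.3 577.8] collar far [[179.9 205. ]
 [179.7 188.9]]
0.002 top [181.4 487.1] tipfar [178.6 135.4] topfront [181.3 561.7] collar far [[179.9 191.1]
 [179.7 175.4]]
0.004 top [181.5 470. ] tipfar [178.6 124.9] topfront [181.3 545.5] collar far [[179.9 177. ]
 [179.7 161.7]]
```

>>> play_rows --commands '[{"tx": 0.34, "ty": 0.15, "tz": 0.5, "ax": 0, "ay": 0, "az": 0}, {"tx": 0.34, "ty": 0.15, "tz": 1.5, "ax": 0, "ay": 0, "az": 0}, {"tx": 0.34, "ty": 0.15, "tz": 2.4, "ax": 0, "ay": 0, "az": 0}, {"tx": 0.34, "ty": 0.15, "tz": 2.4, "ax": 0, "ay": 0, "az": 0}, {"tx": 0.34, "ty": 0.15, "tz": 2.4, "ax": 0, "ay": 0, "az": 0}]'

```text
time: 6.25
ee_pos: [0.6062, 0.0904, 0.1613]
tcp_rot: [-179.5, -28.1, 95.3]
wrist_force: [-0.7, -0.7, -2.1]
opening: 0.0167
```

```bash
python3 snap.py w6;python3 snap.py s6 scene; python3 -c "
from h import *
c,T=pickle.load(open('pics/w6.pkl','rb'));crop(c,250,200,400,320,5,'w6c.png')
c,T=pickle.load(open('pics/s6.pkl','rb'));crop(c,235,140,315,200,10,'s6c.png')"
```

```text
6.25 [0.60616439 0.0904038  0.16128832] [-179.53310657  -28.13008104   95.31283746] [-3.2 15.8  9.  88.3 27.7 80.2] [-0.7 -0.7 -2.1]
6.3 [0.60636947 0.09026067 0.16166925] [-179.57212087  -28.12386185   95.31939061] [-3.2 15.7  9.1 88.3 27.7 80.2] [ 0.   0.8 -1.9]
```

View pics/w6c.png

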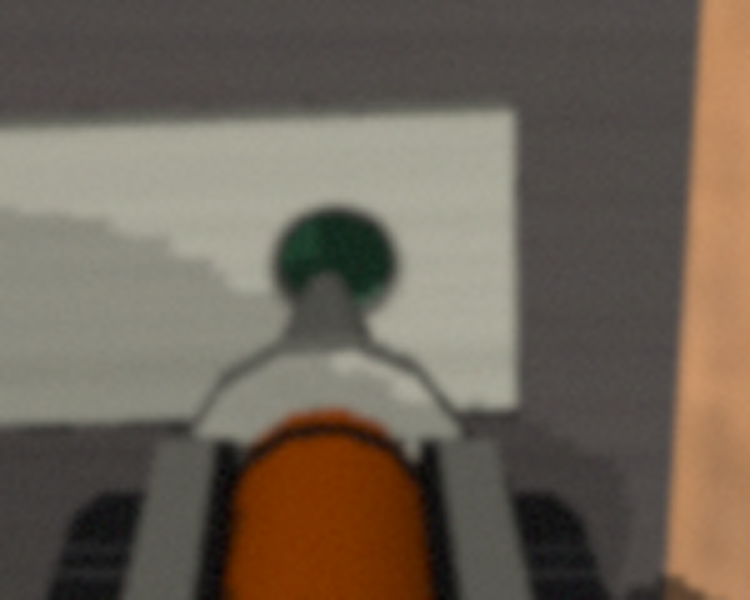

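View pics/s6c.png

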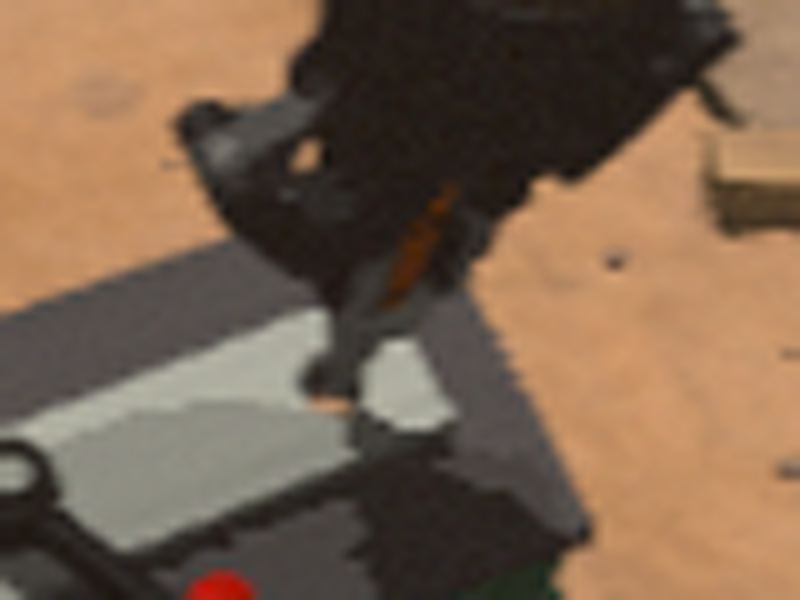

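>>> play_rows --commands '[{"tx": 0.05, "ty": 0.1, "tz": 0.3, "ax": 0, "ay": 0, "az": 0}, {"tx": 0.05, "ty": 0.1, "tz": 0.8, "ax": 0, "ay": 0, "az": 0}, {"tx": 0.05, "ty": 0.1, "tz": 1.3, "ax": 0, "ay": 0, "az": 0}, {"tx": 0.05, "ty": 0.1, "tz": 1.8, "ax": 0, "ay": 0, "az": 0}, {"tx": 0.05, "ty": 0.1, "tz": 1.8, "ax": 0, "ay": 0, "az": 0}]'

```text
time: 6.85
ee_pos: [0.6061, 0.0995, 0.1451]
tcp_rot: [-179.5, -28.1, 95.3]
wrist_force: [0.0, 0.5, -1.9]
opening: 0.0163
```

```bash
python3 snap.py w7;python3 -c "
from h import *
c,T=pickle.load(open('pics/w7.pkl','rb'));crop(c,250,200,400,320,5,'w7c.png')"
```

```text
6.85 [0.60607432 0.09948164 0.14509153] [-179.50269964  -28.13215759   95.29407045] [-2.3 15.7  7.2 86.1 27.8 81.1] [ 0.   0.5 -1.9]
```

View pics/w7c.png

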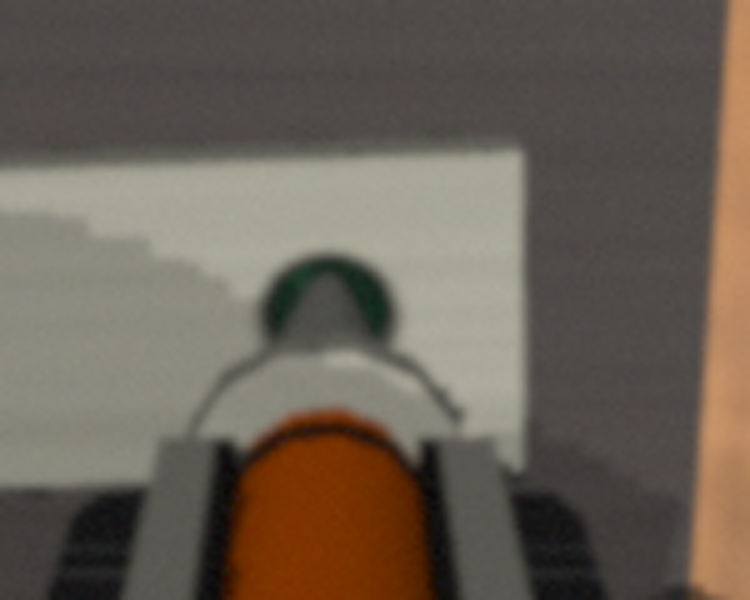

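>>> play_rows --commands '[{"tx": 0, "ty": 0, "tz": 0.4, "ax": 0, "ay": 0, "az": 0}, {"tx": 0, "ty": 0, "tz": 0.8, "ax": 0, "ay": 0, "az": 0}, {"tx": 0, "ty": 0, "tz": 1.2, "ax": 0, "ay": 0, "az": 0}, {"tx": 0, "ty": 0, "tz": 1.2, "ax": 0, "ay": 0, "az": 0}]'

```text
time: 7.3
ee_pos: [0.6057, 0.1051, 0.1349]
tcp_rot: [-179.5, -28.1, 95.3]
wrist_force: [0.1, 0.8, -1.6]
opening: 0.0167
```

```bash
python3 -c "
from h import *
from workcell import bot
o=bot.get_obs();T=pose(o);print(T[:3,:3].T@o['wrist_force'],T[:3,:3].T@o['torque'])"
```

```text
[-0.01938025  0.14501155  1.77218297] [-0.03854828 -0.51388142  0.00096853]
```

>>> play_rows --commands '[{"tx": 0, "ty": 0, "tz": 0.4, "ax": 0, "ay": 0, "az": 0}, {"tx": 0, "ty": 0, "tz": 0.8, "ax": 0, "ay": 0, "az": 0}, {"tx": 0, "ty": 0, "tz": 1.2, "ax": 0, "ay": 0, "az": 0}, {"tx": 0, "ty": 0, "tz": 1.2, "ax": 0, "ay": 0, "az": 0}]'

```text
time: 7.7
ee_pos: [0.6053, 0.1103, 0.1247]
tcp_rot: [-179.6, -28.1, 95.3]
wrist_force: [-0.6, -1.1, -0.3]
opening: 0.017
```

```bash
cat > f.py <<'E'
from h import *
from workcell import bot
o=bot.get_obs();T=pose(o);print(o["time"],"F",(T[:3,:3].T@o['wrist_force']).round(2),"M",(T[:3,:3].T@o['torque']).round(2))
E
python3 f.py; python3 snap.py w8;python3 -c "
from h import *
c,T=pickle.load(open('pics/w8.pkl','rb'));crop(c,250,200,400,320,5,'w8c.png')"
```

```text
7.7 F [-1.04 -0.67 -0.26] M [ 0.04 -0.76  0.02]
7.7 [0.60531803 0.11027859 0.12471419] [-179.59975286  -28.0952135    95.30956737] [-1.3 15.5  4.8 83.2 27.8 82.3] [-0.6 -1.1 -0.3]
```

View pics/w8c.png

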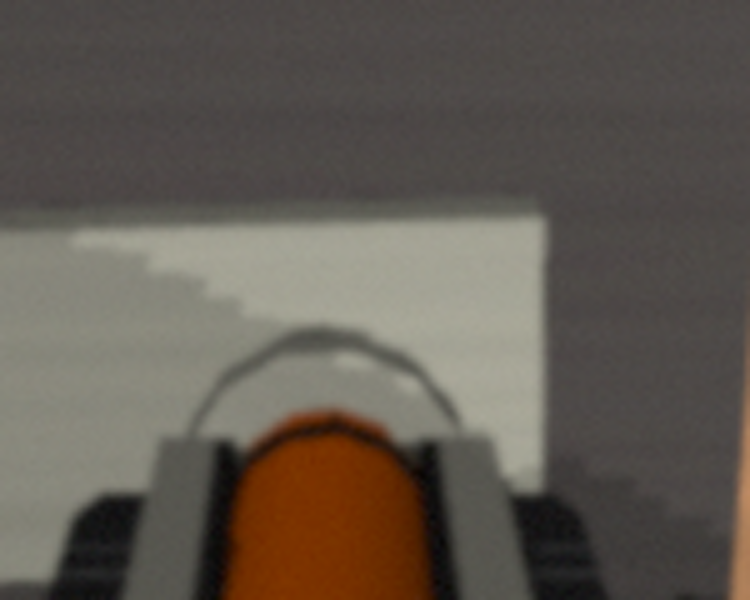

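Strap is swinging in line, forces are tiny. About 15 mm remain; I'll continue.

>>> play_rows --commands '[{"tx": 0, "ty": 0, "tz": 0.3, "ax": 0, "ay": 0, "az": 0}, {"tx": 0, "ty": 0, "tz": 0.6, "ax": 0, "ay": 0, "az": 0}, {"tx": 0, "ty": 0, "tz": 0.9, "ax": 0, "ay": 0, "az": 0}, {"tx": 0, "ty": 0, "tz": 0.9, "ax": 0, "ay": 0, "az": 0}]'

```text
time: 8.15
ee_pos: [0.6049, 0.1141, 0.1168]
tcp_rot: [-179.6, -28.1, 95.3]
wrist_force: [-1.1, -4.6, 0.3]
opening: 0.0168
```

```bash
python3 f.py
```

```text
8.15 F [-3.78 -1.53 -2.38] M [ 0.15 -1.14  0.05]
```

>>> play_rows --commands '[{"tx": -0.05, "ty": -0.02, "tz": 0.2, "ax": 0, "ay": 0, "az": 0}, {"tx": -0.05, "ty": -0.02, "tz": 0.4, "ax": 0, "ay": 0, "az": 0}, {"tx": -0.05, "ty": -0.02, "tz": 0.6, "ax": 0, "ay": 0, "az": 0}, {"tx": -0.05, "ty": -0.02, "tz": 0.6, "ax": 0, "ay": 0, "az": 0}]'

```text
time: 8.55
ee_pos: [0.6048, 0.1156, 0.114]
tcp_rot: [-179.7, -28.0, 95.3]
wrist_force: [-8.3, -16.9, 19.4]
opening: 0.0167
```

```bash
python3 f.py; python3 snap.py w9;python3 -c "
from h import *
c,T=pickle.load(open('pics/w9.pkl','rb'));crop(c,250,200,400,320,5,'w9c.png')"
```

```text
8.55 F [ -5.09  -9.91 -24.59] M [ 2.01 -1.25 -0.03]
8.55 [0.60476874 0.11557173 0.11403017] [-179.73582728  -28.03060256   95.28285146] [-0.8 15.4  3.4 81.6 27.8 83. ] [ -8.3 -16.9  19.4]
```

View pics/w9c.png

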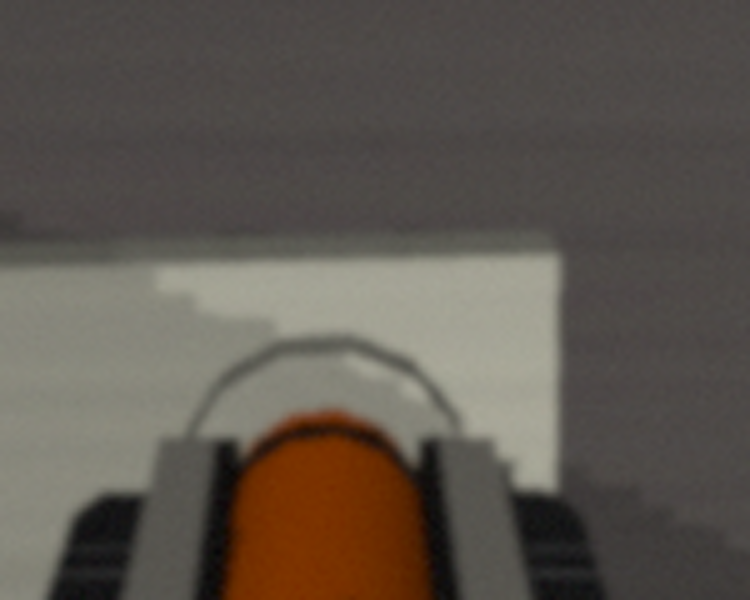

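```bash
python3 snap.py s9 scene; python3 -c "
from h import *
c,T=pickle.load(open('pics/s9.pkl','rb'));crop(c,235,140,315,200,10,'s9c.png')"
```

```text
8.6 [0.60476678 0.11557727 0.11402849] [-179.73682474  -28.03385382   95.28521913] [-0.8 15.4  3.4 81.6 27.8 83. ] [ -7.4 -16.1  19.6]
```

View pics/s9c.png

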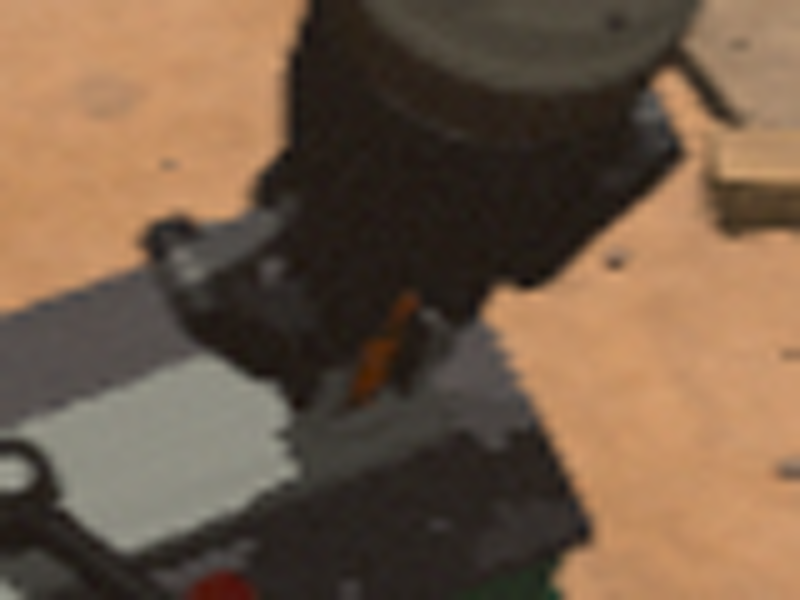

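>>> play_rows --commands '[{"tx": 0, "ty": 0, "tz": -0.15, "ax": 0, "ay": 0, "az": 0}, {"tx": 0, "ty": 0, "tz": -0.15, "ax": 0, "ay": 0, "az": 0}]'

```text
time: 8.85
ee_pos: [0.6047, 0.1154, 0.1142]
tcp_rot: [-179.7, -28.1, 95.3]
wrist_force: [-5.5, -11.3, 11.8]
opening: 0.0169
```

```bash
python3 f.py
```

```text
8.85 F [ -3.92  -6.59 -15.45] M [ 1.15 -1.06  0.02]
```

>>> play_rows --commands '[{"tx": 0, "ty": 0, "tz": 0, "ax": 0, "ay": 0, "az": 0}, {"tx": 0, "ty": 0, "tz": 0, "ax": 0, "ay": 0, "az": 0}, {"tx": 0, "ty": 0, "tz": 0, "ax": 0, "ay": 0, "az": 0}, {"tx": 0, "ty": 0, "tz": 0, "ax": 0, "ay": 0, "az": 0}]' --grip 3.8

```text
time: 9.25
ee_pos: [0.6043, 0.1165, 0.1124]
tcp_rot: [-179.6, -28.1, 95.3]
wrist_force: [-0.7, -1.0, 0.2]
opening: 0.0382
```

```bash
python3 f.py;python3 snap.py w10;python3 -c "
from h import *
c,T=pickle.load(open('pics/w10.pkl','rb'));crop(c,220,200,420,350,4,'w10c.png')"
```

```text
9.25 F [-0.73 -0.81 -0.57] M [ 0.02 -0.4   0.01]
9.25 [0.60431778 0.11654025 0.11238122] [-179.55368164  -28.13921648   95.31716464] [-0.8 15.6  3.4 81.6 27.9 82.9] [-0.7 -1.   0.2]
```

View pics/w10c.png

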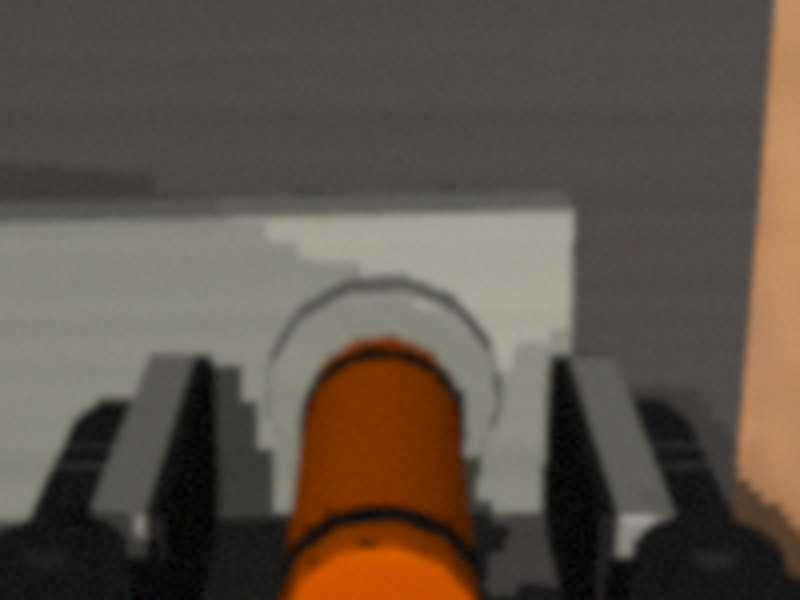

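>>> play_rows --commands '[{"tx": 0, "ty": 0, "tz": -2, "ax": 0, "ay": 0, "az": 0}, {"tx": 0, "ty": 0, "tz": -5, "ax": 0, "ay": 0, "az": 0}, {"tx": 0, "ty": 0, "tz": -8.5, "ax": 0, "ay": 0, "az": 0}, {"tx": 0, "ty": 0, "tz": -8.5, "ax": 0, "ay": 0, "az": 0}, {"tx": 0, "ty": 0, "tz": -8.5, "ax": 0, "ay": 0, "az": 0}]'

```text
time: 9.8
ee_pos: [0.6092, 0.0762, 0.188]
tcp_rot: [-179.7, -28.1, 95.3]
wrist_force: [0.1, 0.2, -0.7]
opening: 0.0383
```

```bash
python3 snap.py w11;python3 snap.py s11 scene; python3 -c "
from h import *
c,T=pickle.load(open('pics/w11.pkl','rb'));crop(c,120,150,400,360,2.8,'w11c.png')
c,T=pickle.load(open('pics/s11.pkl','rb'));crop(c,195,140,315,230,6.5,'s11c.png')"
```

```text
9.8 [0.60920108 0.07616973 0.1880054 ] [-179.65803094  -28.11575399   95.30987219] [-4.5 16.3 12.7 91.9 27.6 78.8] [ 0.1  0.2 -0.7]
9.85 [0.60872504 0.07650617 0.18702035] [-179.5497684   -28.1298674    95.28533981] [-4.4 16.4 12.6 91.9 27.6 78.8] [-0.2  0.7 -0.2]
```

View pics/w11c.png

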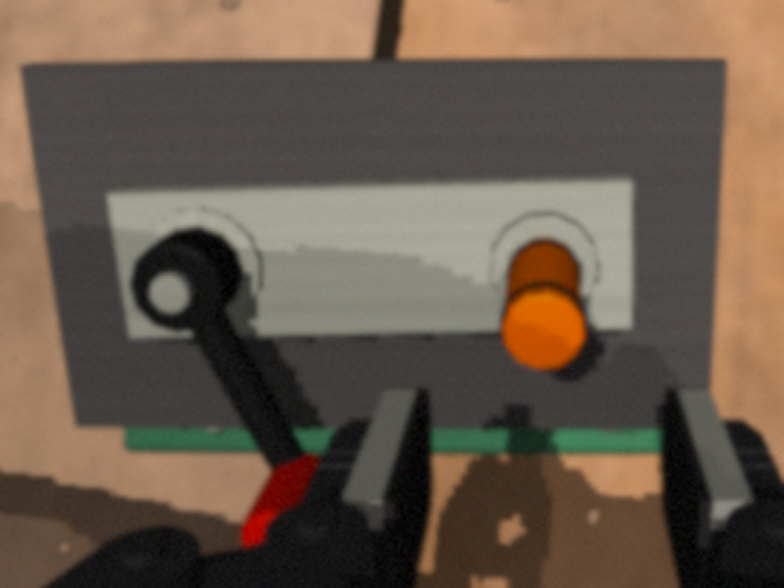

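View pics/s11c.png

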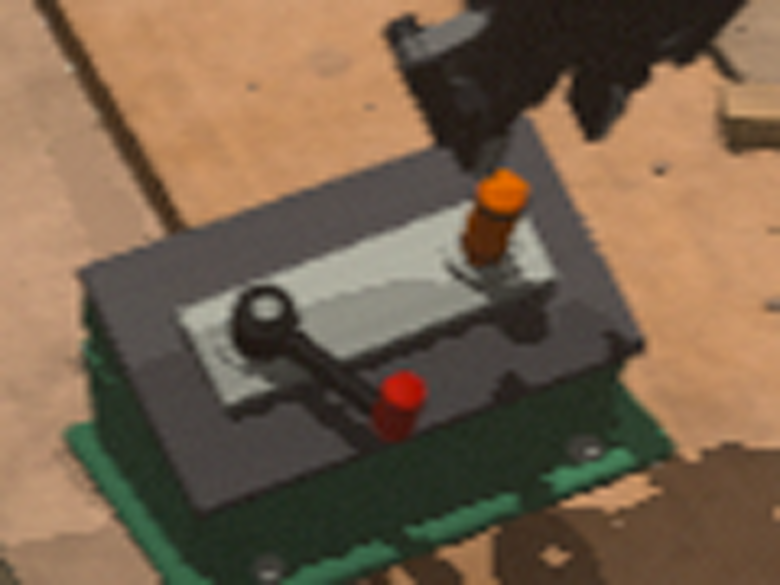

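```bash
sed -e 's/w5.pkl/w11.pkl/; s/2.95-.5+\[120,155\]/2.8-.5+[120,150]/' -e '/^W=/d' -e '/^pq=/,$d' fit5.py > fit11.py; sed -i '6i W={"nh":(24,67),"fh":(724,61),"fl":(708,428),"nl":(78,426),"snh":(107,193),"sfh":(632,180),"sfl":(632,329),"snl":(129,339)}' fit11.py
cat >> fit11.py <<'E'
Rm=R.from_rotvec(v[3:6]).as_matrix()@np.diag([1,-1,-1])
for n,p in [("collar top far",(14,0,15)),("collar +4",(14,0,19)),("handle top",(0,0,61)),("ht+3",(0,0,64)),("knob top c",(-60*np.cos(.55),90-60*np.sin(.55),55))]:
    print(n,((proj(c,v[:3]+Rm@np.array(p)/1000,I)[0]+.5-[120,150])*2.8).round(1))
E
python3 fit11.py
```

```text
plate origin in tool(mm) [  0.52  -1.22 123.66] rot deg [-0.54 -0.58 -0.3 ] strap 0.0199
[('nh', array([-0.56, -0.14])), ('fh', array([ 0.39, -0.29])), ('fl', array([0.05, 0.37])), ('nl', array([-0.3 ,  0.42])), ('snh', array([0.68, 0.26])), ('sfh', array([-0.43,  0.33])), ('sfl', array([-0.42, -0.37])), ('snl', array([ 0.69, -0.58]))]
world origin [0.6018 0.1345 0.0792]
[[-0.0872 -0.9954  0.0394]
 [ 0.8825 -0.0955 -0.4606]
 [ 0.4622 -0.0054  0.8867]] tilt 27.53428440464946 yaw 95.64356580703951
collar top far [543.  218.5]
collar +4 [542.8 222.2]
handle top [540.6 334.6]
ht+3 [540.4 339.7]
knob top c [291.6 531. ]
```

>>> play_rows --commands '[{"tx": 0, "ty": 0, "tz": 3, "ax": 0, "ay": 0, "az": 0}, {"tx": 0, "ty": 0, "tz": 6, "ax": 0, "ay": 0, "az": 0}, {"tx": 0, "ty": 0, "tz": 8.3, "ax": 0, "ay": 0, "az": 0}, {"tx": 0, "ty": 0, "tz": 8.3, "ax": 0, "ay": 0, "az": 0}]'

```text
time: 10.3
ee_pos: [0.6021, 0.1168, 0.1103]
tcp_rot: [-179.2, -28.2, 95.2]
wrist_force: [0.1, -0.9, 0.5]
opening: 0.0383
```

>>> play_rows --commands '[{"tx": 0, "ty": 0, "tz": 0, "ax": 0, "ay": 0, "az": 0}, {"tx": 0, "ty": 0, "tz": 0, "ax": 0, "ay": 0, "az": 0}, {"tx": 0, "ty": 0, "tz": 0, "ax": 0, "ay": 0, "az": 0}, {"tx": 0, "ty": 0, "tz": 0, "ax": 0, "ay": 0, "az": 0}, {"tx": -0.1, "ty": 0, "tz": 0.05, "ax": 0, "ay": 0, "az": 0}, {"tx": -0.2, "ty": 0, "tz": 0.1, "ax": 0, "ay": 0, "az": 0}, {"tx": -0.2, "ty": 0, "tz": 0.1, "ax": 0, "ay": 0, "az": 0}, {"tx": -0.2, "ty": 0, "tz": 0.1, "ax": 0, "ay": 0, "az": 0}]' --grip 0.5

```text
time: 11.1
ee_pos: [0.6048, 0.1139, 0.1145]
tcp_rot: [-179.7, -28.2, 95.3]
wrist_force: [-6.1, 0.0, 8.5]
opening: 0.0166
```

```bash
python3 f.py
```

```text
11.1 F [ 4.53 -6.07 -7.14] M [1.27 0.47 0.07]
```

>>> play_rows --commands '[{"tx": -0.1, "ty": -0.08, "tz": 0, "ax": 0, "ay": 0, "az": 0}, {"tx": -0.2, "ty": -0.08, "tz": 0.1, "ax": 0, "ay": 0, "az": 0}, {"tx": -0.2, "ty": -0.08, "tz": 0.1, "ax": 0, "ay": 0, "az": 0}]'

```text
time: 11.4
ee_pos: [0.6047, 0.1131, 0.114]
tcp_rot: [-179.8, -28.3, 95.4]
wrist_force: [-4.9, 2.3, 14.2]
opening: 0.0164
```

```bash
python3 f.py
```

```text
11.4 F [  9.09  -4.71 -11.18] M [1.14 1.51 0.08]
```

>>> play_rows --commands '[{"tx": 0.15, "ty": 0, "tz": -0.05, "ax": 0, "ay": 0, "az": 0}, {"tx": 0.15, "ty": 0, "tz": -0.05, "ax": 0, "ay": 0, "az": 0}]'

```text
time: 11.6
ee_pos: [0.6047, 0.1134, 0.1141]
tcp_rot: [-179.8, -28.1, 95.4]
wrist_force: [-3.7, -1.8, 8.7]
opening: 0.0165
```

>>> play_rows --commands '[{"tx": 0, "ty": 0, "tz": 0, "ax": 0, "ay": 0, "az": 0}, {"tx": 0, "ty": 0, "tz": 0, "ax": 0, "ay": 0, "az": 0}, {"tx": 0, "ty": 0, "tz": 0, "ax": 0, "ay": 0, "az": 0}, {"tx": 0, "ty": 0, "tz": -2, "ax": 0, "ay": 0, "az": 0}, {"tx": 0, "ty": 0, "tz": -5, "ax": 0, "ay": 0, "az": 0}, {"tx": 0, "ty": 0, "tz": -8.5, "ax": 0, "ay": 0, "az": 0}, {"tx": 0, "ty": 0, "tz": -8.5, "ax": 0, "ay": 0, "az": 0}]' --grip 3.8

```text
time: 12.3
ee_pos: [0.6098, 0.0723, 0.1912]
tcp_rot: [-180.0, -28.1, 95.4]
wrist_force: [0.2, -0.9, 0.4]
opening: 0.0384
```

```bash
python3 snap.py w12;python3 -c "
from h import *
c,T=pickle.load(open('pics/w12.pkl','rb'));crop(c,120,150,400,360,2.8,'w12c.png')"
```

```text
12.3 [0.60982846 0.07233488 0.19120587] [-179.97345672  -28.06231818   95.406883  ] [-4.8 16.3 13.  92.1 27.6 78.5] [ 0.2 -0.9  0.4]
```

View pics/w12c.png

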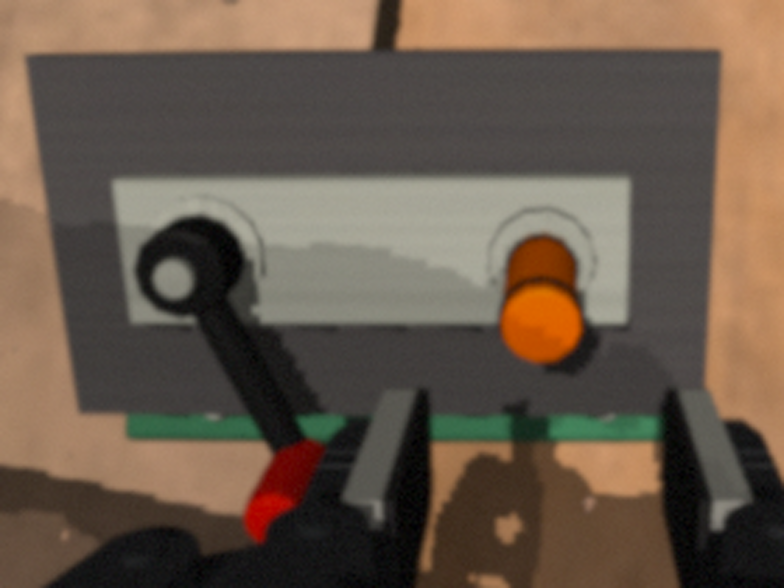

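```bash
sed -i 's/^O=.*/O=np.array([.603,.132,.080]);F=FR(95.4)/' jig.py; python3 jig.py -51 58.6 110; python3 jig.py -51 58.6 45; python3 - <<'E'
import numpy as np
for l in (0,.1,.3,.5,.7,.9,1.1,1.2,1.25):
    a=.55-l; print(l,(-60*np.cos(a)).round(2),(90-60*np.sin(a)).round(2))
E
```

```text
t(cm) [-4.98  -5.928  1.412] a(rad) [-0.0027 -0.0015 -0.0008]
t(cm) [-4.989 -5.911  7.912] a(rad) [-0.0027 -0.0015 -0.0008]
0 -51.15 58.64
0.1 -54.03 63.9
0.3 -58.13 75.16
0.5 -59.93 87.0
0.7 -59.33 98.97
0.9 -56.36 110.57
1.1 -51.15 121.36
1.2 -47.77 126.31
1.25 -45.89 128.65
```

>>> play_rows --commands '[{"tx": -2.5, "ty": -3, "tz": 0.5, "ax": 0, "ay": 0, "az": 0}, {"tx": -5, "ty": -5.9, "tz": 1.4, "ax": 0, "ay": 0, "az": 0}, {"tx": -5, "ty": -5.9, "tz": 1.4, "ax": 0, "ay": 0, "az": 0}, {"tx": -5, "ty": -5.9, "tz": 3.4, "ax": 0, "ay": 0, "az": 0}, {"tx": -5, "ty": -5.9, "tz": 3.4, "ax": 0, "ay": 0, "az": 0}]' --grip 3.8

```text
time: 12.85
ee_pos: [0.5508, 0.0411, 0.1314]
tcp_rot: [-179.4, -28.2, 95.2]
wrist_force: [0.0, 0.3, -0.4]
opening: 0.0379
```

```bash
python3 snap.py w13;python3 jig.py -51 58.6 45
```

```text
12.85 [0.55076513 0.0411118  0.13138272] [-179.37033013  -28.16752437   95.24180826] [-8.4 10.3 -0.8 86.8 27.1 74.3] [ 0.   0.3 -0.4]
t(cm) [-0.007  0.191  4.175] a(rad) [-0.0088 -0.0027 -0.0015]
```

View pics/w13.png

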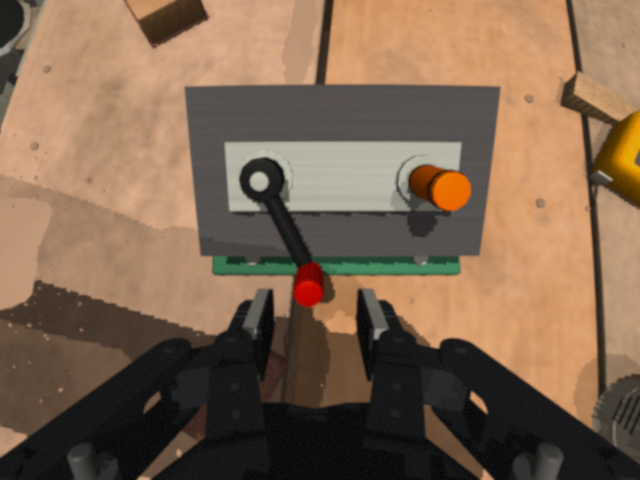

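>>> play_rows --commands '[{"tx": 0, "ty": -0.1, "tz": 1.5, "ax": 0, "ay": 0, "az": 0}, {"tx": 0, "ty": -0.1, "tz": 3, "ax": 0, "ay": 0, "az": 0}, {"tx": 0, "ty": -0.1, "tz": 4.1, "ax": 0, "ay": 0, "az": 0}, {"tx": 0, "ty": -0.1, "tz": 4.1, "ax": 0, "ay": 0, "az": 0}]'

```text
time: 13.3
ee_pos: [0.5483, 0.06, 0.0967]
tcp_rot: [-179.5, -28.1, 95.3]
wrist_force: [0.6, -0.1, 0.4]
opening: 0.0381
```

```bash
python3 snap.py w14;python3 f.py; python3 jig.py -51 58.6 45; python3 snap.py s14 scene; python3 -c "
from h import *
c,T=pickle.load(open('pics/s14.pkl','rb'));crop(c,195,140,315,230,6.5,'s14c.png')"
```

```text
13.3 [0.54828455 0.06001297 0.09670137] [-179.47580829  -28.14273815   95.31520253] [-6.6 10.  -5.  81.9 27.4 76.3] [ 0.6 -0.1  0.4]
13.35 F [-0.83 -0.26  0.36] M [ 0.03 -0.4  -0.03]
t(cm) [-0.019  0.236  0.188] a(rad) [-0.0075 -0.0023 -0.0009]
13.35 [0.54861894 0.05968191 0.09755304] [-179.54291322  -28.12976175   95.33825408] [-6.6  9.9 -4.9 81.9 27.4 76.3] [-0.2 -0.6 -0.7]
```

View pics/w14.png

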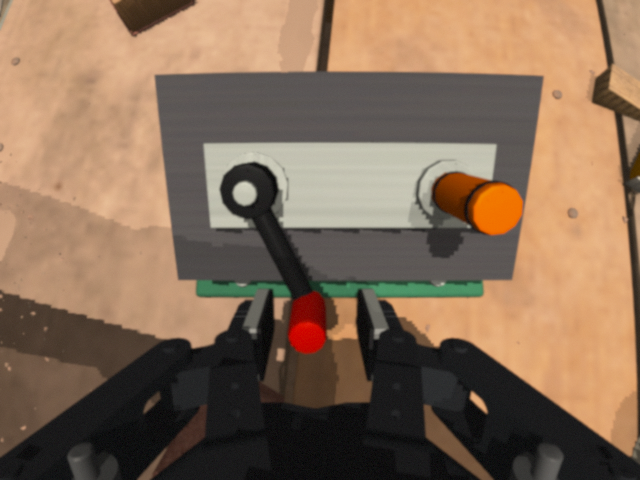

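View pics/s14c.png

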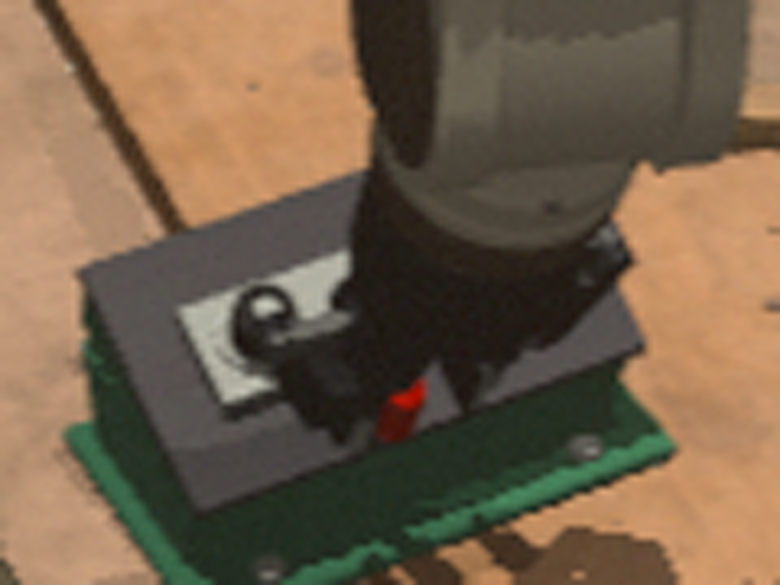

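>>> play_rows --commands '[{"tx": 0, "ty": -0.15, "tz": 0, "ax": 0, "ay": 0, "az": 0}, {"tx": 0, "ty": -0.15, "tz": 0, "ax": 0, "ay": 0, "az": 0}, {"tx": 0, "ty": -0.15, "tz": 0, "ax": 0, "ay": 0, "az": 0}, {"tx": -0.29, "ty": -0.7, "tz": 0, "ax": 0, "ay": 0, "az": 0}, {"tx": -0.52, "ty": -1.23, "tz": 0, "ax": 0, "ay": 0, "az": 0}, {"tx": -0.7, "ty": -1.8, "tz": 0, "ax": 0, "ay": 0, "az": 0}, {"tx": -0.82, "ty": -2.4, "tz": 0, "ax": 0, "ay": 0, "az": 0}, {"tx": -0.88, "ty": -3.0, "tz": 0, "ax": 0, "ay": 0, "az": 0}, {"tx": -0.88, "ty": -3.6, "tz": 0, "ax": 0, "ay": 0, "az": 0}, {"tx": -0.82, "ty": -4.2, "tz": 0, "ax": 0, "ay": 0, "az": 0}, {"tx": -0.7, "ty": -4.8, "tz": 0, "ax": 0, "ay": 0, "az": 0}, {"tx": -0.52, "ty": -5.35, "tz": 0, "ax": 0, "ay": 0, "az": 0}, {"tx": -0.29, "ty": -5.9, "tz": 0, "ax": 0, "ay": 0, "az": 0}, {"tx": 0, "ty": -6.4, "tz": 0, "ax": 0, "ay": 0, "az": 0}, {"tx": 0, "ty": -6.4, "tz": 0, "ax": 0, "ay": 0, "az": 0}]' --grip 2.0

```text
time: 14.9
ee_pos: [0.4842, 0.0537, 0.0984]
tcp_rot: [-179.6, -28.1, 95.3]
wrist_force: [-0.7, -0.4, -0.3]
opening: 0.0199
```

```bash
python3 f.py;python3 snap.py w15
```

```text
14.9 F [-0.4  -0.69  0.13] M [-0.01 -0.42  0.02]
14.9 [0.4842092  0.05370283 0.09835064] [-179.55386156  -28.14642927   95.3188418 ] [ -8.1   1.7 -13.8  82.1  27.2  74.6] [-0.7 -0.4 -0.3]
```

View pics/w15.png

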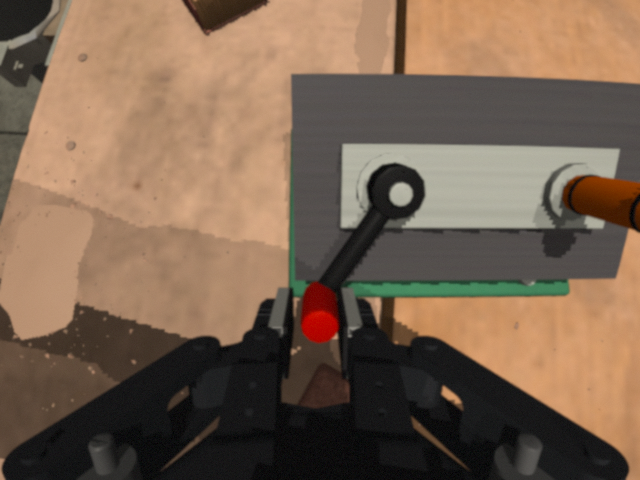

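>>> play_rows --commands '[{"tx": 0.2, "ty": -0.3, "tz": 0, "ax": 0, "ay": 0, "az": 0}, {"tx": 0.4, "ty": -0.6, "tz": 0, "ax": 0, "ay": 0, "az": 0}, {"tx": 0.55, "ty": -0.85, "tz": 0, "ax": 0, "ay": 0, "az": 0}, {"tx": 0.55, "ty": -0.85, "tz": 0, "ax": 0, "ay": 0, "az": 0}]'

```text
time: 15.35
ee_pos: [0.4799, 0.0555, 0.0998]
tcp_rot: [179.9, -27.8, 95.5]
wrist_force: [28.0, -7.9, -19.2]
opening: 0.0199
```

```bash
python3 f.py;python3 snap.py w16
```

```text
15.35 F [-18.3   27.13  12.11] M [-5.36 -3.87  0.22]
15.35 [0.47986495 0.05552218 0.09981806] [179.91110392 -27.81076215  95.50188612] [ -7.9   0.4 -14.8  81.6  27.   75. ] [ 28.   -7.9 -19.2]
```

View pics/w16.png

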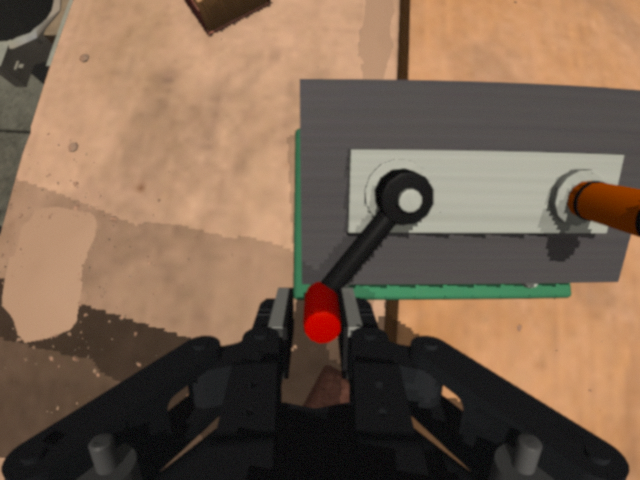

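>>> play_rows --commands '[{"tx": -0.3, "ty": 0.5, "tz": 0, "ax": 0, "ay": 0, "az": 0}, {"tx": -0.3, "ty": 0.5, "tz": 0, "ax": 0, "ay": 0, "az": 0}]'

```text
time: 15.6
ee_pos: [0.4812, 0.0552, 0.099]
tcp_rot: [-179.5, -28.2, 95.3]
wrist_force: [0.0, 0.4, -0.5]
opening: 0.0202
```

```bash
python3 f.py
```

```text
15.6 F [0.08 0.06 0.63] M [-0.04 -0.48  0.03]
```

>>> play_rows --commands '[{"tx": 0, "ty": 0, "tz": 0, "ax": 0, "ay": 0, "az": 0}, {"tx": 0, "ty": 0, "tz": 0, "ax": 0, "ay": 0, "az": 0}, {"tx": 0, "ty": 0, "tz": -2, "ax": 0, "ay": 0, "az": 0}, {"tx": 0, "ty": 0, "tz": -5, "ax": 0, "ay": 0, "az": 0}, {"tx": 0, "ty": 0, "tz": -7.5, "ax": 0, "ay": 0, "az": 0}, {"tx": 0, "ty": 0, "tz": -7.5, "ax": 0, "ay": 0, "az": 0}]' --grip 3.8

```text
time: 16.2
ee_pos: [0.4861, 0.0191, 0.1683]
tcp_rot: [-179.8, -28.1, 95.4]
wrist_force: [-0.6, 0.5, 0.4]
opening: 0.0382
```

```bash
python3 f.py; python3 jig.py 0 0 122;python3 snap.py w17
```

```text
16.2 F [ 0.74 -0.55 -0.11] M [-0.09 -0.48 -0.03]
t(cm) [ 4.815 12.695  0.336] a(rad) [-0.0026 -0.0012 -0.0004]
16.2 [0.48614492 0.01905004 0.16834133] [-179.83752116  -28.06841553   95.37211355] [-11.9   1.9  -5.9  91.4  26.6  70.5] [-0.6  0.5  0.4]
```

View pics/w17.png

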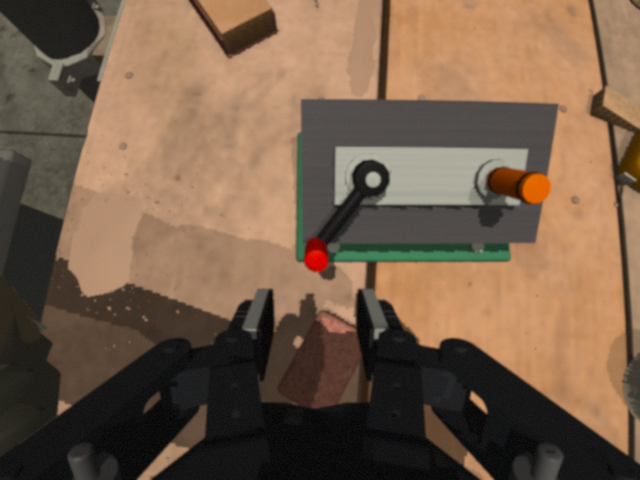

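```bash
python3 - <<'E'
from jig import *
T=pose(bot.get_obs()); p=np.array([.6047,.1138,.1141]); rel(T,p+F[:,2]*.085,TR); rel(T,p,TR)
E
```

```text
t(cm) [ 4.846 12.731 -0.03 ] a(rad) [-0.0043 -0.0016 -0.0011]
t(cm) [ 4.832 12.767  8.47 ] a(rad) [-0.0043 -0.0016 -0.0011]
```

>>> play_rows --commands '[{"tx": 1.6, "ty": 4.2, "tz": 0, "ax": 0, "ay": 0, "az": 0}, {"tx": 3.2, "ty": 8.5, "tz": 0, "ax": 0, "ay": 0, "az": 0}, {"tx": 4.84, "ty": 12.75, "tz": 0, "ax": 0, "ay": 0, "az": 0}, {"tx": 4.84, "ty": 12.75, "tz": 0, "ax": 0, "ay": 0, "az": 0}, {"tx": 4.84, "ty": 12.75, "tz": 0, "ax": 0, "ay": 0, "az": 0}]'

```text
time: 16.75
ee_pos: [0.6078, 0.0756, 0.1856]
tcp_rot: [-179.4, -28.1, 95.3]
wrist_force: [-0.5, 0.4, -0.1]
opening: 0.0382
```

```bash
python3 f.py; python3 - <<'E'
from jig import *
T=pose(bot.get_obs()); p=np.array([.6047,.1138,.1141]); rel(T,p,TR)
E
python3 snap.py w18;python3 -c "
from h import *
c,T=pickle.load(open('pics/w18.pkl','rb'));crop(c,120,150,400,360,2.8,'w18c.png')"
```

```text
16.75 F [ 0.33 -0.46  0.3 ] M [ 0.02 -0.46  0.01]
t(cm) [1.00e-03 1.35e-01 8.11e+00] a(rad) [-0.0098 -0.0026 -0.0014]
16.75 [0.60775425 0.07564312 0.18561   ] [-179.39590927  -28.14806608   95.31090886] [-4.5 16.4 12.5 92.  27.6 78.6] [-0.5  0.4 -0.1]
```

View pics/w18c.png

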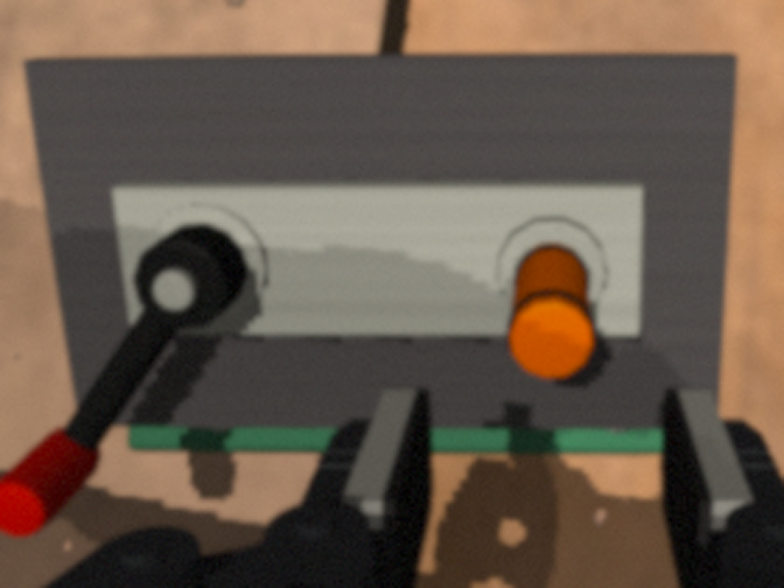

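>>> play_rows --commands '[{"tx": 0, "ty": 0.1, "tz": 3, "ax": 0, "ay": 0, "az": 0}, {"tx": 0, "ty": 0.1, "tz": 6, "ax": 0, "ay": 0, "az": 0}, {"tx": 0, "ty": 0.1, "tz": 8.0, "ax": 0, "ay": 0, "az": 0}, {"tx": 0, "ty": 0.1, "tz": 8.0, "ax": 0, "ay": 0, "az": 0}, {"tx": 0, "ty": 0.1, "tz": 8.0, "ax": 0, "ay": 0, "az": 0}]'

```text
time: 17.3
ee_pos: [0.6043, 0.1118, 0.1176]
tcp_rot: [-179.6, -28.1, 95.3]
wrist_force: [-0.8, -0.2, 0.5]
opening: 0.038
```

>>> play_rows --commands '[{"tx": 0, "ty": 0, "tz": 0, "ax": 0, "ay": 0, "az": 0}, {"tx": 0, "ty": 0, "tz": 0, "ax": 0, "ay": 0, "az": 0}, {"tx": 0, "ty": 0, "tz": 0, "ax": 0, "ay": 0, "az": 0}, {"tx": 0, "ty": 0, "tz": 0, "ax": 0, "ay": 0, "az": 0}, {"tx": 0, "ty": 0, "tz": 0, "ax": 0, "ay": 0, "az": 0}]' --grip 0.5 --newtons 60

```text
time: 17.8
ee_pos: [0.6054, 0.1116, 0.1185]
tcp_rot: [-179.7, -28.1, 95.3]
wrist_force: [-3.7, -3.2, 8.7]
opening: 0.0163
```

```bash
python3 f.py;python3 snap.py w19;python3 -c "
from h import *
c,T=pickle.load(open('pics/w19.pkl','rb'));crop(c,240,200,400,370,3.5,'w19c.png')"
```

```text
17.8 F [ 1.63 -3.99 -8.97] M [ 0.84 -0.32  0.06]
17.8 [0.60542552 0.11162872 0.11853139] [-179.68931135  -28.10975403   95.31036495] [-1.2 15.5  4.1 82.4 27.9 82.5] [-3.7 -3.2  8.7]
```

View pics/w19c.png

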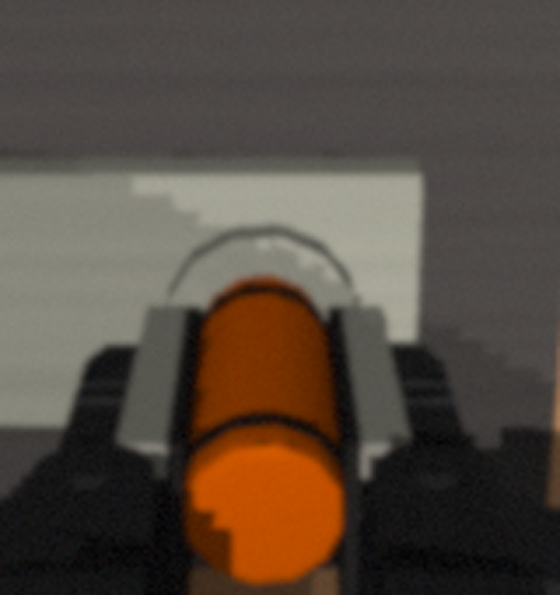

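>>> play_rows --commands '[{"tx": 0, "ty": -0.05, "tz": -1, "ax": 0, "ay": 0, "az": 0}, {"tx": 0, "ty": -0.05, "tz": -2, "ax": 0, "ay": 0, "az": 0}, {"tx": 0, "ty": -0.05, "tz": -3, "ax": 0, "ay": 0, "az": 0}, {"tx": 0, "ty": -0.05, "tz": -4, "ax": 0, "ay": 0, "az": 0}, {"tx": 0, "ty": -0.05, "tz": -5, "ax": 0, "ay": 0, "az": 0}, {"tx": 0, "ty": -0.05, "tz": -7, "ax": 0, "ay": 0, "az": 0}, {"tx": 0, "ty": -0.05, "tz": -9, "ax": 0, "ay": 0, "az": 0}, {"tx": 0, "ty": -0.05, "tz": -9, "ax": 0, "ay": 0, "az": 0}]'

```text
time: 18.65
ee_pos: [0.6102, 0.0689, 0.199]
tcp_rot: [-179.8, -28.1, 95.4]
wrist_force: [-0.2, 0.5, -0.9]
opening: 0.0164
```

```bash
python3 f.py;python3 snap.py w20;python3 -c "
from h import *
c,T=pickle.load(open('pics/w20.pkl','rb'));crop(c,120,150,400,380,2.6,'w20c.png')"; python3 - <<'E'
from jig import *
T=pose(bot.get_obs()); rel(T,[.6027,-.1369,.25],Rdown(77))
E
```

```text
18.65 F [ 0.06 -0.14  1.05] M [ 0.   -0.59  0.04]
18.65 [0.61016837 0.06889744 0.19897744] [-179.83263651  -28.08207425   95.35903444] [-5.1 16.5 14.2 93.3 27.5 78.1] [-0.2  0.5 -0.9]
t(cm) [-15.583  -2.692 -14.282] a(rad) [-0.0831 -0.4854  0.3145]
```

View pics/w20c.png

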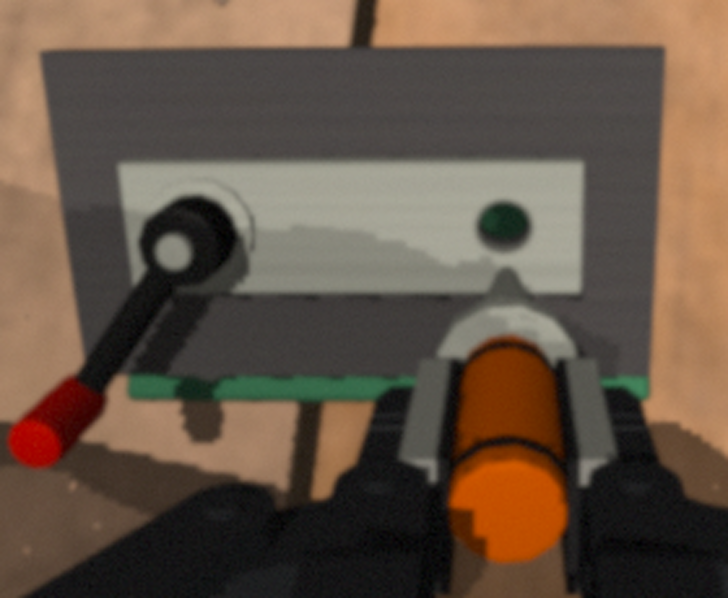

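>>> play_rows --commands '[{"tx": -1, "ty": 0, "tz": -3.5, "ax": 0, "ay": 0, "az": 0}, {"tx": -4, "ty": -0.5, "tz": -6, "ax": -0.02, "ay": -0.12, "az": 0.08}, {"tx": -8, "ty": -1.2, "tz": -9, "ax": -0.04, "ay": -0.24, "az": 0.16}, {"tx": -12, "ty": -2, "tz": -12, "ax": -0.06, "ay": -0.36, "az": 0.24}, {"tx": -15.6, "ty": -2.7, "tz": -14.3, "ax": -0.083, "ay": -0.485, "az": 0.3145}, {"tx": -15.6, "ty": -2.7, "tz": -14.3, "ax": -0.083, "ay": -0.485, "az": 0.3145}, {"tx": -15.6, "ty": -2.7, "tz": -14.3, "ax": -0.083, "ay": -0.485, "az": 0.3145}, {"tx": -15.6, "ty": -2.7, "tz": -14.3, "ax": -0.083, "ay": -0.485, "az": 0.3145}]'

```text
time: 19.5
ee_pos: [0.6022, -0.1356, 0.2479]
tcp_rot: [-179.8, -0.1, 77.1]
wrist_force: [-0.7, -0.1, -2.8]
opening: 0.0165
```

```bash
python3 f.py;python3 - <<'E'
from jig import *
T=pose(bot.get_obs()); rel(T,[.6027,-.1369,.17],Rdown(77))
E
python3 snap.py w21; python3 -c "
from h import *
c,T=pickle.load(open('pics/w21.pkl','rb'));crop(c,240,160,400,380,2.7,'w21c.png')"
```

```text
19.5 F [-0.22 -0.62  2.79] M [0.   0.03 0.04]
t(cm) [-0.132  0.111  7.793] a(rad) [-0.004  -0.0017  0.0022]
19.5 [ 0.60218153 -0.13556717  0.24793468] [-1.79771150e+02 -9.87773317e-02  7.71258313e+01] [-12.7  14.8  21.   96.4   0.1  90.1] [-0.7 -0.1 -2.8]
```

View pics/w21c.png

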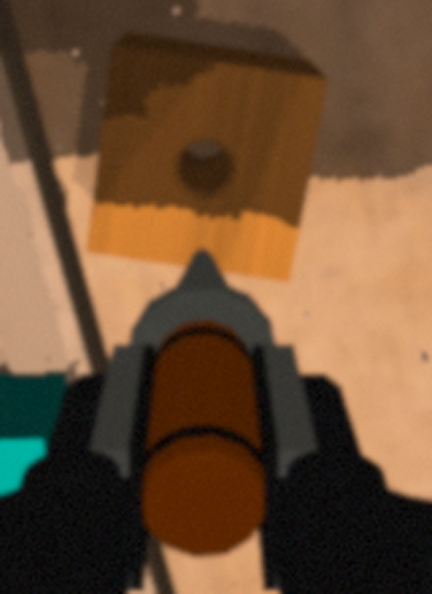

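```bash
python3 - <<'E'
from h import *
c,T=pickle.load(open('pics/w21.pkl','rb')); I=np.eye(4)
H=onz(c,[(316.1,220.2)],.06,T)[0]; Ht=T[:3,:3].T@(H-T[:3,3]); print("hole world",H,"tool mm",Ht*1000)
def at(uv,z):
    o,r=rays(c,[uv],I); return (o+r[0]*(z-o[2])/r[0][2])*1000
for off in (.0035,.0045,.0055):
    t=at((315.4,344.3),-.022+off); p=at((315.0,252.4),.082+off)-[2.5,0,0]
    e=t+(p-t)*(Ht[2]*1000-t[2])/(p[2]-t[2]); print(off,t.round(2),p.round(2),"at hole",e.round(2),"shift",(Ht*1000-e).round(2))
E
```

```text
hole world [ 0.60272677 -0.13375915  0.06      ] tool mm [  1.56005947   0.87933551 187.93563639]
0.0035 [  3.16  -0.24 -18.5 ] [ 1.02 -0.27 85.5 ] at hole [ -1.09  -0.3  187.94] shift [2.65 1.18 0.  ]
0.0045 [  2.5   -0.24 -17.5 ] [ 0.69 -0.27 86.5 ] at hole [ -1.08  -0.3  187.94] shift [2.64 1.18 0.  ]
0.0055 [  1.84  -0.23 -16.5 ] [ 0.36 -0.27 87.5 ] at hole [ -1.08  -0.3  187.94] shift [2.64 1.18 0.  ]
```

>>> play_rows --commands '[{"tx": 0.05, "ty": 0.11, "tz": 3, "ax": 0, "ay": 0, "az": 0}, {"tx": 0.05, "ty": 0.11, "tz": 6, "ax": 0, "ay": 0, "az": 0}, {"tx": 0.05, "ty": 0.11, "tz": 9, "ax": 0, "ay": 0, "az": 0}, {"tx": 0.05, "ty": 0.11, "tz": 9.3, "ax": 0, "ay": 0, "az": 0}, {"tx": 0.05, "ty": 0.11, "tz": 9.3, "ax": 0, "ay": 0, "az": 0}, {"tx": 0.05, "ty": 0.11, "tz": 9.3, "ax": 0, "ay": 0, "az": 0}]'

```text
time: 20.15
ee_pos: [0.6039, -0.1361, 0.1578]
tcp_rot: [-180.0, -0.0, 77.1]
wrist_force: [1.1, -0.6, -1.7]
opening: 0.0164
```

```bash
python3 snap.py w22; python3 snap.py s22 scene; python3 -c "
from h import *
c,T=pickle.load(open('pics/w22.pkl','rb'));crop(c,255,200,375,300,6,'w22c.png')
c,T=pickle.load(open('pics/s22.pkl','rb'));crop(c,275,200,355,290,6.6,'s22c.png')"
```

```text
20.15 [ 0.60387689 -0.13607301  0.15775686] [-1.79980418e+02 -2.61256453e-02  7.70824200e+01] [-12.7  13.6   9.6  86.    0.   90.2] [ 1.1 -0.6 -1.7]
20.2 [ 0.6040545  -0.13621628  0.15799992] [ 1.79979923e+02 -2.21484167e-02  7.70739193e+01] [-12.7  13.6   9.7  86.    0.   90.2] [ 0.2 -0.5 -1.7]
```

View pics/w22c.png

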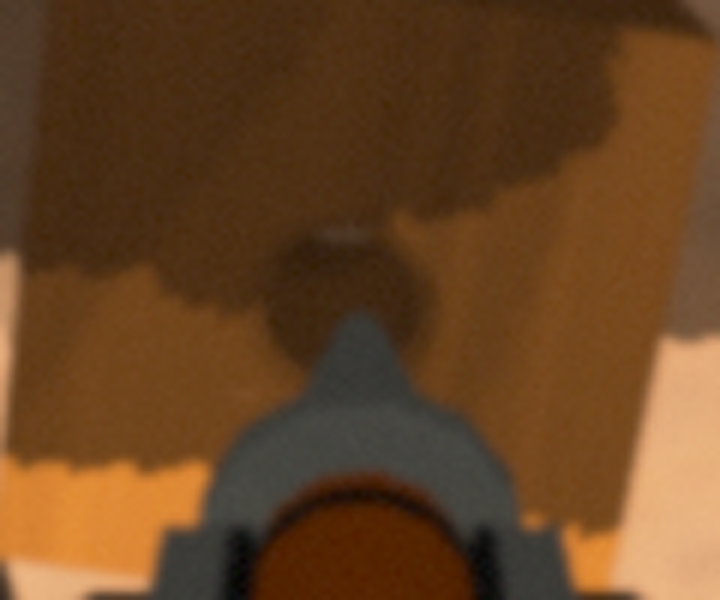

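View pics/s22c.png

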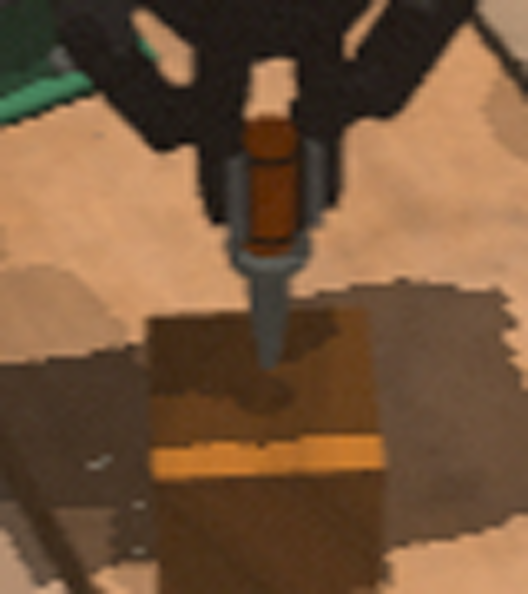

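```bash
python3 - <<'E'
from h import *
c,T=pickle.load(open('pics/w22.pkl','rb')); I=np.eye(4)
px=lambda u,v:((u+.5)/6-.5+255,(v+.5)/6-.5+200)
def at(uv,z):
    o,r=rays(c,[uv],I); return (o+r[0]*(z-o[2])/r[0][2])*1000
print("hole",at(px(348,305),.0978),"tip",at(px(360,312),.0865)-[2.5,0,0])
E
```

```text
hole [ 0.88765257 -1.91185337 97.8       ] tip [ 1.24598272 -0.53666837 86.5       ]
```

>>> play_rows --commands '[{"tx": 0, "ty": -0.13, "tz": 1, "ax": 0, "ay": 0, "az": 0}, {"tx": 0, "ty": -0.13, "tz": 2, "ax": 0, "ay": 0, "az": 0}, {"tx": 0, "ty": -0.13, "tz": 3, "ax": 0, "ay": 0, "az": 0}, {"tx": 0, "ty": -0.13, "tz": 4, "ax": 0, "ay": 0, "az": 0}, {"tx": 0, "ty": -0.13, "tz": 4, "ax": 0, "ay": 0, "az": 0}]'

```text
time: 20.75
ee_pos: [0.6009, -0.1357, 0.1137]
tcp_rot: [-179.7, -0.0, 77.1]
wrist_force: [-0.2, -0.7, -2.2]
opening: 0.0163
```

```bash
python3 f.py; python3 snap.py w23; python3 -c "
from h import *
c,T=pickle.load(open('pics/w23.pkl','rb'));crop(c,255,200,375,300,6,'w23c.png')"
```

```text
20.75 F [-0.69 -0.02  2.24] M [ 0.04 -0.   -0.02]
20.75 [ 0.60094725 -0.13572855  0.11365948] [-1.79687895e+02 -1.06460504e-02  7.70540567e+01] [-12.7  13.8   5.   81.5   0.   90.2] [-0.2 -0.7 -2.2]
```

View pics/w23c.png

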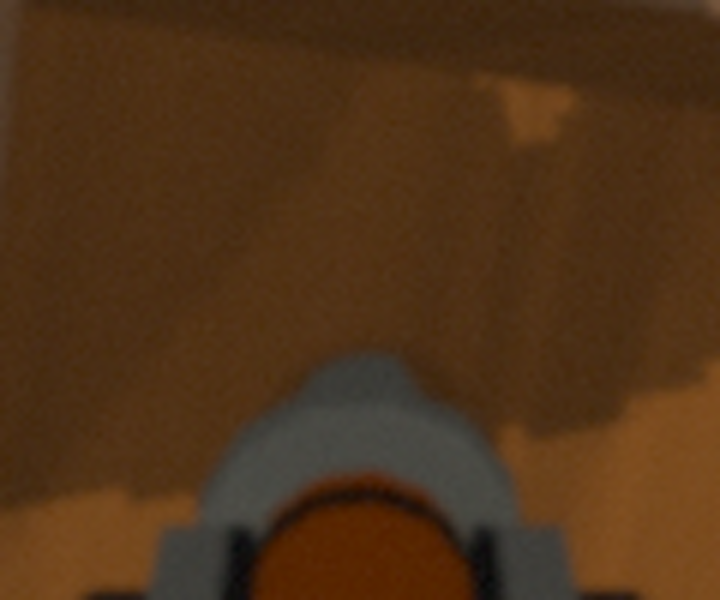

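>>> play_rows --commands '[{"tx": 0, "ty": 0.06, "tz": 0.6, "ax": 0, "ay": 0, "az": 0}, {"tx": 0, "ty": 0.06, "tz": 1.2, "ax": 0, "ay": 0, "az": 0}, {"tx": 0, "ty": 0.06, "tz": 1.7, "ax": 0, "ay": 0, "az": 0}, {"tx": 0, "ty": 0.06, "tz": 1.7, "ax": 0, "ay": 0, "az": 0}]'

```text
time: 21.2
ee_pos: [0.602, -0.136, 0.098]
tcp_rot: [-179.8, -0.0, 77.1]
wrist_force: [-0.2, -0.2, -2.7]
opening: 0.0164
```

```bash
python3 f.py
```

```text
21.2 F [-0.29 -0.18  2.66] M [0.05 0.02 0.  ]
```

>>> play_rows --commands '[{"tx": 0, "ty": 0, "tz": 0.2, "ax": 0, "ay": 0, "az": 0}, {"tx": 0, "ty": 0, "tz": 0.4, "ax": 0, "ay": 0, "az": 0}, {"tx": 0, "ty": 0, "tz": 0.5, "ax": 0, "ay": 0, "az": 0}, {"tx": 0, "ty": 0, "tz": 0.5, "ax": 0, "ay": 0, "az": 0}]'

```text
time: 21.6
ee_pos: [0.6026, -0.136, 0.0959]
tcp_rot: [-180.0, -0.0, 77.1]
wrist_force: [-3.6, 0.9, 9.3]
opening: 0.0166
```

```bash
python3 f.py
```

```text
21.6 F [ 0.06 -3.67 -9.28] M [1.02 0.02 0.03]
```

Collar is down on the block (9 N). I'll release and retreat.

>>> play_rows --commands '[{"tx": 0, "ty": 0, "tz": -0.1, "ax": 0, "ay": 0, "az": 0}, {"tx": 0, "ty": 0, "tz": -0.1, "ax": 0, "ay": 0, "az": 0}, {"tx": 0, "ty": 0, "tz": -0.1, "ax": 0, "ay": 0, "az": 0}, {"tx": 0, "ty": 0, "tz": -0.1, "ax": 0, "ay": 0, "az": 0}, {"tx": 0, "ty": 0, "tz": -2, "ax": 0, "ay": 0, "az": 0}, {"tx": 0, "ty": 0, "tz": -5, "ax": 0, "ay": 0, "az": 0}, {"tx": 0, "ty": 0, "tz": -9, "ax": 0, "ay": 0, "az": 0}, {"tx": 0, "ty": 0, "tz": -12, "ax": 0, "ay": 0, "az": 0}, {"tx": 0, "ty": 0, "tz": -12, "ax": 0, "ay": 0, "az": 0}]' --grip 4

```text
time: 22.5
ee_pos: [0.604, -0.1364, 0.2189]
tcp_rot: [179.7, -0.0, 77.1]
wrist_force: [0.1, -0.5, -0.4]
opening: 0.0399
```

```bash
python3 f.py; python3 snap.py w24;python3 snap.py s24 scene; python3 -c "
from h import *
c,T=pickle.load(open('pics/w24.pkl','rb'));crop(c,240,150,400,300,4,'w24c.png')
c,T=pickle.load(open('pics/s24.pkl','rb'));crop(c,195,140,355,300,4,'s24c.png')"
```

```text
22.5 F [-0.46  0.22  0.37] M [-0.06  0.03  0.03]
22.5 [ 0.60404579 -0.13642704  0.21893089] [ 1.79733311e+02 -1.10245857e-02  7.70571313e+01] [-12.7  13.9  16.7  92.5   0.   90.2] [ 0.1 -0.5 -0.4]
22.55 [ 0.60360091 -0.1363373   0.21620646] [ 1.79905521e+02 -1.03386927e-02  7.70550469e+01] [-12.7  14.   16.5  92.4   0.   90.2] [-0.2 -0.1 -1.3]
```

View pics/w24c.png

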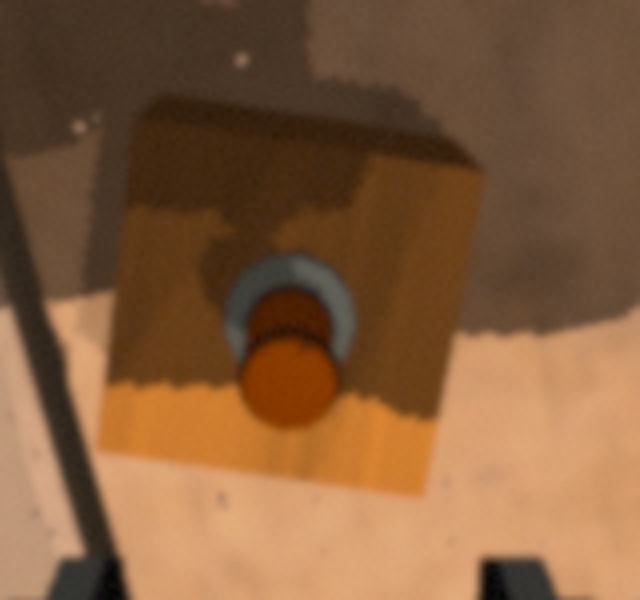

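View pics/s24c.png

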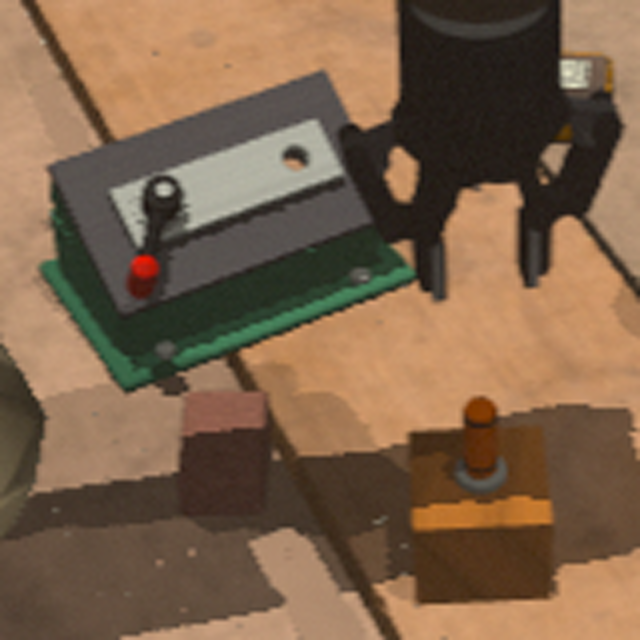

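```bash
sed -e 's/w5.pkl/w20.pkl/; s/2.95-.5+\[120,155\]/2.6-.5+[120,150]/' -e '/^W=/d' -e '/^pq=/,$d' fit5.py > fit20.py; sed -i '6i W={"nh":(43,53),"fh":(664,48),"fl":(649,378),"nl":(87,376),"snh":(119,163),"sfh":(584,161),"sfl":(582,293),"snl":(138,297),"hole":(504,225)}' fit20.py
cat >> fit20.py <<'E'
Rm=R.from_rotvec(v[3:6]).as_matrix()@np.diag([1,-1,-1])
for l in (0,1.0,1.1,1.2):
    a=.55-l; print(l,((proj(c,v[:3]+Rm@np.array([-60*np.cos(a),90-60*np.sin(a),55])/1000,I)[0]+.5-[120,150])*2.6).round(1))
E
python3 fit20.py
```

```text
plate origin in tool(mm) [  1.53  -1.27 136.84] rot deg [-0.17 -1.15 -0.14] strap 0.0052
[('nh', array([-0.07,  0.03])), ('fh', array([0.39, 0.29])), ('fl', array([ 0.6 , -0.15])), ('nl', array([-0.01,  0.22])), ('snh', array([0.45, 0.61])), ('sfh', array([-0.4 , -0.22])), ('sfl', array([-0.41, -0.75])), ('snl', array([-0.7 , -1.39])), ('hole', array([0.14, 0.99]))]
world origin [0.6024 0.1342 0.079 ]
[[-0.0857 -0.9954  0.0422]
 [ 0.8874 -0.0956 -0.451 ]
 [ 0.453  -0.0012  0.8915]] tilt 26.934296206087446 yaw 95.5190448519217
0 [282.5 461.6]
1.0 [ 72.  468.8]
1.1 [ 51.4 459. ]
1.2 [ 31.6 447.4]
```

```bash
python3 -c "
from workcell import job,bot
print(job.job_done()); print(bot.get_obs()['time'])"
```

```text
the job is handed in; nothing more can be done
None
the job is handed in; nothing more can be done
```

The job is handed in at about 23 s of the 69 s allowed. I drove the orange pin home in the jig and let go. I then swung the red lever to its stop (about 33 N of push against it), drew the pin and stood it back in its wooden block.

**Last checks:**
- **Strap:** 0.005 rad from in line, measured in the wrist picture as the pin came out.
- **Lever:** the knob sits where 1.2 rad puts it in that same picture.
- **Pin:** upright with its collar on the block in the last wrist and scene pictures. The gripper was clear with no contact force.
- **Loose things:** the rubbing stone looked in place in the last scene picture. I did not measure it, and I did not re-check the pot or the chisel.

**Disagreements:**
- **Cameras:** the wrist camera and the scene camera disagreed by about 3 mm in y. I lined the pin up by where it and the hole appeared in the same wrist picture.
- **First seating:** right after the pin first went home, the strap measured about 0.020 rad, close to the 0.024 limit. I regripped the pin and nudged the strap nearer to in line before swinging the lever. The clearances should keep it to about 0.018 rad, so step 1 should already have been met then.

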